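Turn over an upside-down vial carrier and dock it

TASK

One of the two white plastic vial carriers came back from washing upside down: it lies on the bench with its wells facing down and its two rubber runners showing on top. Turn it over and seat it, wells up, flat on the floor inside the rim of the empty grey dock, either end first, then let go of it. Do not drop it, and leave the other carrier in its dock and the tape roll, lid and jar where they are.

Things in the scene. Friction and masses are not known exactly. Their poses are not given: they have to be found in the camera images.
- carrier: the carrier to turn over: white plastic block 58 (own x) x 84 (y) x 42 mm (z), 0.11 to 0.23 kg, plain sides, stands stably on a 58 x 42 end. Top: six wells 20 mm across, 30 deep. Underside: two black rubber runners along y, 10 wide, 2 high (within the 42). Origin: centre of the underside, at the runners' soles; own z points out of the well face: down at the start. Its length starts within 20 deg of world y
- carrier_top (a point): centre of the carrier's well face, 42 mm along own z from its origin
- docked_carrier: an identical carrier, wells up, already seated in the other dock; to be left there. Origin: centre of its underside
- empty_dock: the empty dock, a grey plastic tray fixed to the bench: outside 76 (own x) x 102 (own y) x 14 mm, wall 6 mm, recess 64 x 90 mm, 8 mm deep (3 mm play each side of a carrier), floor 6 mm thick. Screw tabs up to 9 mm high reach 67 mm from the centre at both y ends. Origin: centre of its underside, own z up
- empty_dock_floor (a point): centre of the recess floor of the empty dock, 6 mm above the bench; axes as the dock's
- full_dock: an identical dock, holding the docked carrier. Origin: centre of its underside. The two docks stand one behind the other on the left, 130 mm or more apart in x; which of the two is the nearer varies
- black_tape: bystander: flat black tape roll, 60 mm across, 18 mm high, origin at the centre of its underside
- white_lid: bystander: white round lid, 62 mm across, 16 mm high, origin at the centre of its underside
- cream_jar: bystander: small round lidded jar, 51 mm across, 40 mm high, origin at the centre of its underside
Mind the look-alikes: they are no part of the job. What is shaped like the docked_carrier but blue or red is not meant. Leave any blue look-alike of the carrier alone.

How it is judged:
At the end, for the whole second after the job is handed in: The carrier rests in the empty dock, wells up and level (within 0.06 rad), its underside on the recess floor (within 3 mm) and centred within the play (4.5 mm), at rest and released; the other carrier is still in its own dock (x of carrier in the frame of empty_dock_floor between -0.0045 and 0.0045 m and y of carrier in the frame of empty_dock_floor between -0.0045 and 0.0045 m and z of carrier in the frame of empty_dock_floor between -0.003 and 0.003 m and z of carrier_top in the frame of empty_dock_floor between 0.039 and 0.045 m and angle between carrier's own z axis and vertical below 0.06 rad and linear speed of carrier below 0.02 m/s and distance between docked_carrier and full_dock below 0.012 m); the robot touches nothing.
It fails at once if the carrier is dropped (moves faster than 0.7 m/s while the gripper does not hold it) (linear speed of carrier above 0.7 m/s and contact force between the fingers and carrier below 0.2 N).
It fails at once if the docked carrier is lifted or shoved (moved more than 10 mm) (distance of docked_carrier from where it was at the start of the episode above 0.01 m).
It fails at once if the black tape is pushed away (more than 20 mm) (distance of black_tape from where it was at the start of the episode above 0.02 m).
It fails at once if the white lid is pushed away (more than 20 mm) (distance of white_lid from where it was at the start of the episode above 0.02 m).
It fails at once if the cream jar is pushed away (more than 20 mm) (distance of cream_jar from where it was at the start of the episode above 0.02 m).
It also fails if it takes over 58 s, if anything falls off the work surface, if the arm or the gripper's body presses on something with over 40 N, if the wrist force passes 120 N, or if a joint passes its speed limit or range.

ROBOT

A 6-joint arm with a two-finger parallel gripper is mounted at the origin on a cart in front of the work surface, level with it; the furniture and walls round the work are solid. World frame = base frame: x ahead of the robot, y to its left, z up, the work surface at z = 0. Lengths are in m, angles in rad, forces in N, time in s.
With the tool pointing down it reaches from about 0.35 to 0.775 m from the base axis. Payload 5.5 kg.
Tool frame: the origin (TCP) lies between the finger pads; the fingertips stand env.nose_length ahead of it and the grasp point (between the pads) lies 8 mm behind it (env.nose_length is the distance from the TCP to the fingertips, in m); z points along the fingers, y is the direction in which the jaws open and shut (so a half turn about z gives the same grasp; the last joint's range is limited). The gripper opens to 85 mm and grips with 20 to 120 N. Pads are 22 mm wide; open, the fingers measure 114 mm over their backs; the gripper's body (76 mm by 85 mm) begins 54 mm behind the grasp point. The pads swing forward as they close: fully open they stand 13 mm farther back than shut.
Start: joints at [1.021, 0.313, 0.046, 1.304, 0, 1.431], TCP at [0.229, 0.527, 0.242] pointing down, gripper open.
Joint ranges: [-2.76, 2.76], [-0.86, 1.69], [-1.03, 1.26], [-2.2, 2.34], [-1.47, 1.5], [-3.14, 3.14]. Speed limits (rad/s): [2.57, 2.57, 3.14, 3.14, 3.14, 3.14].

INTERFACE

Orientations are given as a unit quaternion [w, x, y, z].
In Python, from workcell import env gives the robot as it stands. The module is installed in compiled form; this text tells all that it offers.
- The arm moves only by the shell command python3 -m creep 'ROWS' [FORCE]. ROWS is a JSON object of lists of equal length, an entry for each row: "hand": the finger opening in mm, from 0 to 85.4; "delta_pos": the shift along the tool's x, y, z scaled (see below), a list of three; "turn": the turn about the tool's z scaled (see below). In form: {"hand": [hand, ...], "delta_pos": [[dx, dy, dz], ...], "turn": [turn, ...]}. A call has exactly 5 rows; each row shifts and turns the commanded pose from where the row before left it, along the tool's axes as they then stand; what a row does not reach is not made up. The controller multiplies each number of a shift by 0.8 m and each number of a turn by 5 degrees. A row lasts 1/12 s, in which the tool goes at most 41.7 mm and 7.16 degrees, less where a joint would pass 70% of its speed; a pose out of reach is approached as far as the arm can. A call with a number of a shift or a turn outside -1 to 1 is refused whole. A call with a gripper value outside its range is refused whole. The fingers move at their own pace and stop on an object; FORCE is the grip in N (left out, the last holds). Time passes only in rows, so rows that do not move let the fingers close, or fill a call up. It gives the time, the measured TCP pose, the force and the opening at its end, in the units of the state.
- env.get_state(): the state, without advancing time (a new reading comes with each control period).
- env.read_camera(name): name is "scene" or "side" or "wrist"; returns a dict with "pixels" (384x512x3 uint8, red, green, blue), "depth" (384x512 float32, m along the optical axis (not along the pixel's ray), 0 where there is no reading), "fx", "fy", "cx", "cy" (pixels), "origin" and "orientation" of the camera in the world. Camera axes: x right, y down, z forward; pixel columns grow to the right and rows downward; lengths in m; the calibration is good to about 2 mm. A picture is of the moment at which its call begins.
- env.hand_in(): hands the job in, once; it reports no verdict.
Trained networks look in the newest picture that a camera, given by its name, has taken for a name from the list of things; names that differ only in an ending like _2 or _b are one class to them, and where a whole thing is asked for, a point or a joint stands for the part that bears it (a point fixed in the world has none). Each returns a list of dicts, best first, with "score" (0 to 1); they miss things now and then, are a little off and sometimes report something else, mostly with a low value. They report only what shows in the picture. A call takes as long as a camera call. They do not tell look-alikes from the thing itself.
- env.find_in(camera, target): "location" ([row, column] in pixels, amid what is visible of it).
- env.pinpoint(camera, target): "location" ([row, column] in pixels: a listed point, or the origin of a listed thing).
The state is a dict: "clock": time; "joint_pos": joint angles; "qvel": joint speeds; "tau": joint torques, N m; "tcp_pos": TCP position; "orientation": TCP orientation; "wrist_force": force on the tool from outside, world axes, zero at the start; "ft_torque": the same for the moment, N m; "finger_gap": finger opening in m.
Only numpy, scipy, OpenCV 4.12 (cv2) and the standard library are available. Lean on these libraries where they do the work, as an engineer would, in place of code of your own. Each camera call takes 0.05 s, during which the arm holds its last target.

## Working session

There is one attempt and no reset: what is moved stays moved. The work goes in short steps, Python scripts to look and compute and a shell command to move; the robot and the scene stay as the last step left them, time stands still between calls to the robot, and variables do not carry over. Pictures are saved under pics/ and viewed, and the job is handed in when it is done.

```bash
mkdir -p pics
cat > h.py <<'E'
import numpy as np, cv2
from workcell import env
from scipy.spatial.transform import Rotation as R
def cam(n): return env.read_camera(n)
def rot(q): return R.from_quat([q[1],q[2],q[3],q[0]]).as_matrix()
def cloud(c):
    d=c["depth"]; v,u=np.mgrid[:d.shape[0],:d.shape[1]]
    P=np.stack([(u-c["cx"])/c["fx"]*d,(v-c["cy"])/c["fy"]*d,d],-1)
    W=P@rot(c["orientation"]).T+np.array(c["origin"]); W[d<=0]=np.nan
    return W
def save(c,n): cv2.imwrite(f"pics/{n}.png",c["pixels"][:,:,::-1])
def st():
    s=env.get_state(); 
    print("t",round(s["clock"],2),"tcp",np.round(s["tcp_pos"],4),"gap",round(s["finger_gap"],4),"F",np.round(s["wrist_force"],1),"M",np.round(s["ft_torque"],2)); print("R",np.round(rot(s["orientation"]),3).tolist(),"j",np.round(s["joint_pos"],2)); return s
E
python3 - <<'E'
from h import *
st(); print(env.nose_length)
for n in ["scene","side","wrist"]:
    c=cam(n); save(c,n+"0"); W=cloud(c); np.save(f"/tmp/{n}0.npy",W)
    print(n,np.round(c["origin"],3),np.round(rot(c["orientation"])[:,2],2))
    for t in ["carrier","docked_carrier","empty_dock","empty_dock_floor","full_dock","black_tape","white_lid","cream_jar"]:
        for r in env.pinpoint(n,t)[:3]:
            i,j=[int(round(x)) for x in r["location"]]
            if 0<=i<384 and 0<=j<512: print(t,round(r["score"],2),i,j,np.round(W[i,j],3))
E
```

```text
t 0.0 tcp [0.2289 0.527  0.2414] gap 0.0855 F [ 0.2  0.2 -1. ] M [ 0.05 -0.04  0.  ]
R [[-0.917, 0.398, -0.001], [0.398, 0.917, -0.002], [0.0, -0.002, -1.0]] j [ 1.02  0.31  0.04  1.3  -0.    1.43]
0.011
scene [ 0.135 -0.673  0.96 ] [ 0.37  0.55 -0.75]
carrier 0.81 289 278 [ 0.462 -0.3    0.039]
carrier 0.75 247 341 [ 0.673 -0.292  0.044]
carrier 0.65 243 255 [ 0.488 -0.156  0.04 ]
docked_carrier 0.67 182 240 [0.571 0.056 0.04 ]
docked_carrier 0.59 131 198 [0.585 0.358 0.019]
docked_carrier 0.58 154 225 [0.595 0.187 0.04 ]
empty_dock 0.79 172 190 [0.476 0.209 0.003]
empty_dock_floor 0.8 174 192 [0.476 0.196 0.005]
full_dock 0.65 154 224 [0.593 0.189 0.04 ]
black_tape 0.68 224 203 [ 0.407 -0.009  0.018]
white_lid 0.9 218 318 [ 0.699 -0.167  0.016]
side [ 0.528 -1.216  0.609] [ 0.01  0.91 -0.42]
carrier 0.98 234 231 [ 0.479 -0.294  0.042]
carrier 0.97 213 238 [ 0.497 -0.156  0.036]
carrier 0.61 231 299 [ 0.676 -0.281  0.039]
docked_carrier 0.93 187 261 [0.58  0.051 0.031]
docked_carrier 0.77 175 268 [0.615 0.192 0.019]
docked_carrier 0.64 269 264 [ 0.567 -0.419  0.01 ]
empty_dock 0.77 175 233 [0.471 0.24  0.003]
empty_dock_floor 0.66 176 229 [0.454 0.231 0.002]
full_dock 0.41 176 266 [0.606 0.185 0.018]
full_dock 0.38 174 268 [0.615 0.19  0.025]
black_tape 0.52 197 220 [0.428 0.025 0.006]
white_lid 0.48 222 305 [ 0.709 -0.187  0.014]
white_lid 0.32 265 264 [ 0.567 -0.42   0.024]
cream_jar 0.69 266 264 [ 0.568 -0.416  0.018]
wrist [0.166 0.555 0.374] [ 0.25 -0.11 -0.96]
```

View pics/scene0.png

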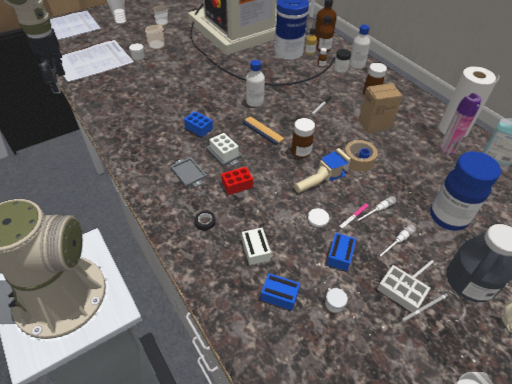

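View pics/side0.png

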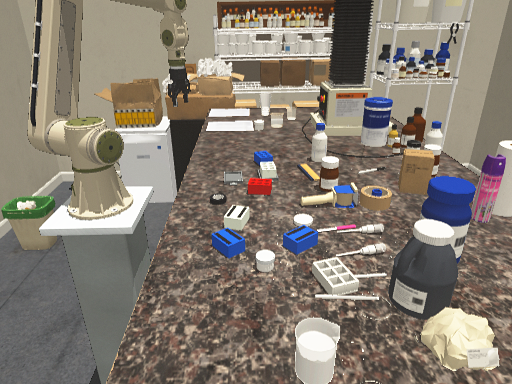

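View pics/wrist0.png

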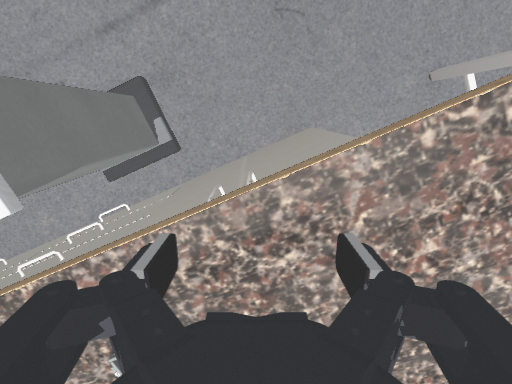

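```bash
cat >> h.py <<'E'
def rect(W,cx,cy,zlo,zhi,r=0.07):
    m=(W[...,2]>zlo)&(W[...,2]<zhi)&(np.hypot(W[...,0]-cx,W[...,1]-cy)<r)
    p=W[m][:,:2].astype(np.float32)
    (c,s,a)=cv2.minAreaRect(p*1000)
    return len(p),np.round(c,1),np.round(s,1),round(a,1),np.round(np.median(W[m],0)*1000,1)
E
python3 - <<'E'
from h import *
for n in ["scene","side"]:
    W=np.load(f"/tmp/{n}0.npy")
    print(n,"carrier",rect(W,.488,-.156,.034,.05))
    print("docked",rect(W,.595,.19,.034,.05)); print("red",rect(W,.571,.056,.034,.05))
    print("dock",rect(W,.476,.21,.004,.02,.08))
    print("blue",rect(W,.46,-.30,.034,.05))
    print("tape",rect(W,.41,-.01,.010,.03,.05)); print("lid",rect(W,.70,-.17,.010,.03,.05))
E
```

```text
scene carrier (584, array([ 491.3, -151.2]), array([87.9, 58.3]), 71.5, array([ 490.1, -154.2,   40.3]))
docked (257, array([613.1, 223. ]), array([60.3, 71.8]), 3.6, array([610.5, 216.1,  45.6]))
red (337, array([574.6,  83.1]), array([62.9, 84.9]), 79.7, array([572. ,  81. ,  40.9]))
dock (572, array([477. , 215.1]), array([142. , 127.8]), 21.1, array([469.7, 211.8,   7.3]))
blue (758, array([ 468., -299.]), array([60.8, 84.2]), 37.4, array([ 467.2, -300.6,   40.1]))
tape (217, array([418.9,   7.5]), array([58.3, 57.8]), 60.9, array([417.8,   4.3,  17.1]))
lid (291, array([ 703., -161.]), array([61.2, 59.4]), 78.6, array([ 701.9, -161.7,   15.3]))
side carrier (257, array([ 492. , -153.6]), array([88.2, 59.7]), 71.5, array([ 491.4, -160.2,   38.6]))
docked (121, array([615.5, 220.1]), array([57.6, 77.1]), 6.6, array([614.3, 211.2,  43.9]))
red (161, array([575.9,  79.4]), array([64.4, 83.7]), 81.0, array([576.6,  78.7,  39. ]))
dock (144, array([471.6, 203.4]), array([ 73.4, 118.2]), 2.5, array([470.5, 211.1,   7.2]))
blue (362, array([ 468.2, -299.6]), array([60.7, 90.5]), 35.8, array([ 469.9, -305.8,   38.8]))
tape (96, array([420.7,   2.9]), array([54.6, 62.5]), 2.3, array([420.7,  -1.8,  15.3]))
lid (157, array([ 705.4, -164.5]), array([59.8, 59.7]), 63.9, array([ 705.2, -166.4,   13.7]))
```

```bash
cat >> h.py <<'E'
def plan(tx,ty,tz,yaw,n):
    """rows for TCP target, tool-y yaw(deg)"""
    s=env.get_state(); Rm=rot(s["orientation"]); p=np.array(s["tcp_pos"])
    y0=np.degrees(np.arctan2(Rm[1,1],Rm[0,1])); d=np.array([tx,ty,tz])-p
    dt=-(yaw-y0); print("cur",np.round(p,4),"yaw",round(y0,2),"d",np.round(d,4),"turn",round(dt,2))
    a=y0
    out=[]
    for i in range(n):
        r=np.radians(a); Y=np.array([np.cos(r),np.sin(r),0]); X=np.array([-np.sin(r),np.cos(r),0])
        out.append([round(float(d@X/n/.8),4),round(float(d@Y/n/.8),4),round(float(-d[2]/n/.8),4)]); a-=dt/n
    print("turn/row",round(dt/n/5,3)); 
    if abs(dt)<.3: print(n,"x",out[0])
    else:
        for i in range(0,n,5): print(out[i:i+5])
E
python3 -c "
from h import *
plan(.500,-.122,.25,-18.5,20)"
```

```text
cur [0.2291 0.5274 0.2423] yaw 66.52 d [ 0.2709 -0.6494  0.0077] turn 85.02
turn/row 0.85
[[-0.0317, -0.0305, -0.0005], [-0.0339, -0.028, -0.0005], [-0.0359, -0.0255, -0.0005], [-0.0376, -0.0227, -0.0005], [-0.0392, -0.0199, -0.0005]]
[[-0.0406, -0.0169, -0.0005], [-0.0417, -0.0139, -0.0005], [-0.0426, -0.0107, -0.0005], [-0.0433, -0.0075, -0.0005], [-0.0438, -0.0043, -0.0005]]
[[-0.044, -0.0011, -0.0005], [-0.0439, 0.0022, -0.0005], [-0.0436, 0.0055, -0.0005], [-0.0431, 0.0087, -0.0005], [-0.0424, 0.0119, -0.0005]]
[[-0.0414, 0.015, -0.0005], [-0.0401, 0.018, -0.0005], [-0.0387, 0.0209, -0.0005], [-0.037, 0.0237, -0.0005], [-0.0352, 0.0264, -0.0005]]
```

```bash
python3 -m creep '{"hand":[85,85,85,85,85],"delta_pos":[[-0.032,-0.03,-0.001],[-0.034,-0.028,0],[-0.036,-0.025,0],[-0.038,-0.023,0],[-0.039,-0.02,0]],"turn":[0.85,0.85,0.85,0.85,0.85]}' 20
python3 -m creep '{"hand":[85,85,85,85,85],"delta_pos":[[-0.041,-0.017,0],[-0.042,-0.014,0],[-0.043,-0.011,0],[-0.043,-0.007,0],[-0.044,-0.004,0]],"turn":[0.85,0.85,0.85,0.85,0.85]}'
python3 -m creep '{"hand":[85,85,85,85,85],"delta_pos":[[-0.044,-0.001,0],[-0.044,0.002,0],[-0.044,0.005,0],[-0.043,0.009,0],[-0.042,0.012,0]],"turn":[0.85,0.85,0.85,0.85,0.85]}'
python3 -m creep '{"hand":[85,85,85,85,85],"delta_pos":[[-0.041,0.015,0],[-0.04,0.018,0],[-0.039,0.021,0],[-0.037,0.024,0],[-0.035,0.026,0]],"turn":[0.85,0.85,0.85,0.85,0.85]}'
python3 - <<'E'
from h import *
c=cam("wrist"); save(c,"w1"); W=cloud(c); st()
print(rect(W,.491,-.152,.034,.05))
m=(abs(W[...,2]-.041)<.007); print(m.sum())
E
```

```text
clock: 1.77
tcp_pos: [0.2977, 0.3639, 0.2431]
orientation: [0.0, 0.382, 0.924, 0.0]
wrist_force: [0.7, -0.8, 0.7]
finger_gap: 0.0852
clock: 2.18
tcp_pos: [0.3663, 0.201, 0.2434]
orientation: [0.0, 0.546, 0.838, 0.0]
wrist_force: [-0.4, -0.6, -0.6]
finger_gap: 0.0854
clock: 2.6
tcp_pos: [0.4341, 0.0383, 0.2434]
orientation: [0.0, 0.691, 0.723, 0.0]
wrist_force: [-0.6, 0.1, -0.0]
finger_gap: 0.0852
clock: 3.02
tcp_pos: [0.502, -0.1238, 0.2432]
orientation: [0.0, 0.813, 0.583, 0.0]
wrist_force: [0.7, 0.6, 0.2]
finger_gap: 0.0849
t 3.07 tcp [ 0.5049 -0.1293  0.2428] gap 0.0849 F [ 4.6 -5.3 -0.4] M [-0.29 -0.29  0.02]
R [[0.328, 0.945, 0.003], [0.945, -0.328, -0.004], [-0.003, 0.004, -1.0]] j [-0.4   0.21 -0.1   1.27 -0.    1.5 ]
(2779, array([ 491.7, -152. ]), array([84.7, 58.1]), 72.0, array([ 492.1, -149.3,   40.5]))
9200
```

View pics/w1.png

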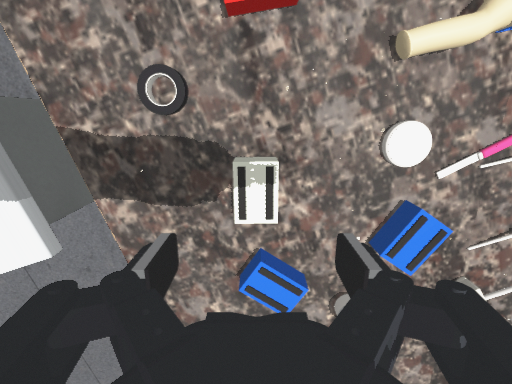

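```bash
python3 -c "
from h import *
plan(.4824,-.1805,.10,-18,5)"
```

```text
cur [ 0.5049 -0.1293  0.2428] yaw -19.13 d [-0.0225 -0.0512 -0.1428] turn -1.13
turn/row -0.045
[[-0.0139, -0.0011, 0.0357], [-0.0139, -0.0012, 0.0357], [-0.0139, -0.0012, 0.0357], [-0.0139, -0.0013, 0.0357], [-0.0139, -0.0013, 0.0357]]
```

```bash
python3 -m creep '{"hand":[85,85,85,85,85],"delta_pos":[[-0.014,-0.001,0.036],[-0.014,-0.001,0.036],[-0.014,-0.001,0.036],[-0.014,-0.001,0.036],[-0.014,-0.001,0.036]],"turn":[-0.045,-0.045,-0.045,-0.045,-0.045]}' 20
python3 -m creep '{"hand":[85,85,85,85,85],"delta_pos":[[0,0,0],[0,0,0],[0,0,0],[0,0,0],[0,0,0]],"turn":[0,0,0,0,0]}'
python3 - <<'E'
from h import *
c=cam("wrist"); save(c,"w2"); W=cloud(c); st()
print(rect(W,.491,-.152,.034,.05))
plan(.4824,-.1805,.015,-18,5)
E
```

```text
clock: 3.48
tcp_pos: [0.4801, -0.1743, 0.098]
orientation: [0.0, 0.806, 0.593, 0.0]
wrist_force: [0.4, -0.4, 0.4]
finger_gap: 0.0851
clock: 3.9
tcp_pos: [0.482, -0.1741, 0.1011]
orientation: [0.002, 0.805, 0.593, 0.001]
wrist_force: [0.4, -0.1, 0.7]
finger_gap: 0.0851
t 3.95 tcp [ 0.4818 -0.174   0.1009] gap 0.085 F [-1.1  0.1  0.6] M [ 0.02 -0.01 -0.04]
R [[0.297, 0.955, 0.003], [0.955, -0.297, -0.001], [-0.0, 0.003, -1.0]] j [-0.5   0.28 -0.36  0.92  0.    1.37]
(8702, array([ 491.6, -151.9]), array([84.6, 58.3]), 71.7, array([ 492.5, -148.1,   40.4]))
cur [ 0.4818 -0.174   0.1009] yaw -17.3 d [ 0.0006 -0.0065 -0.0859] turn 0.7
turn/row 0.028
[[-0.0015, 0.0006, 0.0215], [-0.0015, 0.0006, 0.0215], [-0.0015, 0.0006, 0.0215], [-0.0015, 0.0006, 0.0215], [-0.0015, 0.0006, 0.0215]]
```

View pics/w2.png

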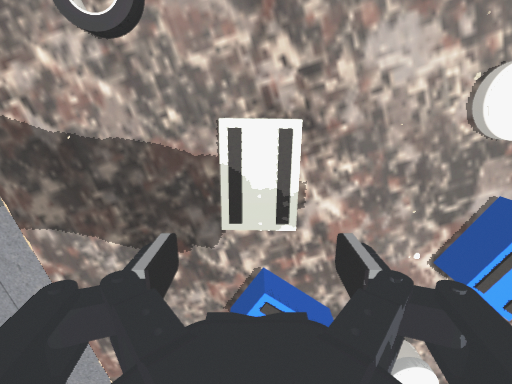

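```bash
python3 -m creep '{"hand":[85,85,85,85,85],"delta_pos":[[-0.0015,0.001,0.0215],[-0.0015,0.001,0.0215],[-0.0015,0,0.0215],[-0.0015,0,0.0215],[-0.0015,0,0.0215]],"turn":[0.04,0.04,0.04,0.04,0]}' 20
python3 -m creep '{"hand":[55,50,50,50,50],"delta_pos":[[0,0,0],[0,0,0],[0,0,0],[0,0,0],[0,0,0]],"turn":[0,0,0,0,0]}' 20
python3 -m creep '{"hand":[50,50,50,50,50],"delta_pos":[[0,0,0],[0,0,0],[0,0,0],[0,0,0],[0,0,0]],"turn":[0,0,0,0,0]}' 20
python3 - <<'E'
from h import *
c=cam("side"); save(c,"s3"); c=cam("wrist"); W=cloud(c); st()
print(rect(W,.491,-.152,.034,.05))
E
```

```text
clock: 4.37
tcp_pos: [0.4811, -0.1802, 0.0135]
orientation: [0.001, 0.81, 0.587, 0.001]
wrist_force: [0.9, 0.2, 0.2]
finger_gap: 0.0854
clock: 4.78
tcp_pos: [0.4808, -0.1804, 0.0142]
orientation: [0.001, 0.81, 0.587, 0.0]
wrist_force: [-0.6, -0.5, -1.5]
finger_gap: 0.058
clock: 5.2
tcp_pos: [0.4807, -0.1804, 0.014]
orientation: [0.001, 0.81, 0.587, 0.0]
wrist_force: [-1.3, 0.6, 6.1]
finger_gap: 0.0575
t 5.3 tcp [ 0.4807 -0.1804  0.014 ] gap 0.0579 F [-0.4  1.4  5.8] M [0.22 0.19 0.04]
R [[0.312, 0.95, 0.002], [0.95, -0.312, -0.001], [-0.0, 0.002, -1.0]] j [-0.52  0.38 -0.46  0.72  0.    1.37]
(27692, array([ 490. , -151.2]), array([84.9, 98. ]), 70.7, array([ 492.2, -146.7,   40.4]))
```

```bash
python3 -m creep '{"hand":[50,50,50,50,50],"delta_pos":[[0.002,0,-0.0045],[0.002,0,-0.0045],[0.002,0,-0.0045],[0.002,0,-0.0045],[0.002,0,-0.0045]],"turn":[0,0,0,0,0]}' 20
python3 - <<'E'
from h import *
c=cam("side"); save(c,"s4"); cv2.imwrite("pics/s4c.png",cv2.resize(c["pixels"][170:270,180:310,::-1],None,fx=5,fy=5)); c=cam("wrist"); save(c,"w4"); st()
E
```

```text
clock: 5.72
tcp_pos: [0.4825, -0.1723, 0.0313]
orientation: [-0.0, 0.81, 0.587, -0.0]
wrist_force: [0.3, 0.2, -1.5]
finger_gap: 0.0577
t 5.82 tcp [ 0.4831 -0.1725  0.0317] gap 0.0576 F [ 1.3 -0.2 -0.6] M [-0.08  0.01  0.  ]
R [[0.311, 0.95, 0.001], [0.95, -0.311, -0.0], [-0.0, 0.001, -1.0]] j [-0.5   0.36 -0.45  0.76  0.    1.39]
```

View pics/s4c.png

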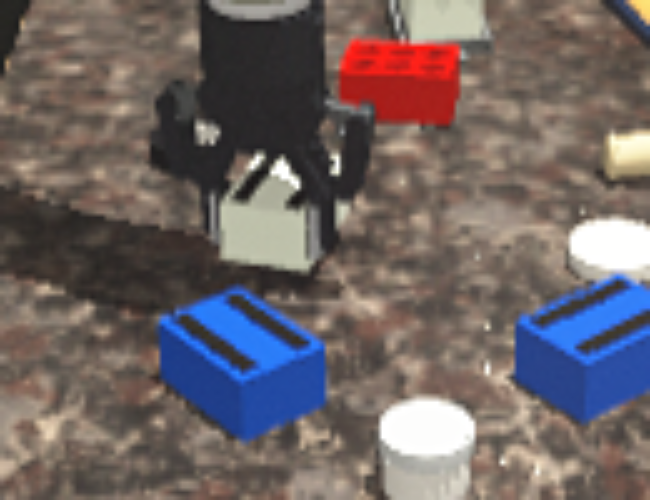

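View pics/w4.png

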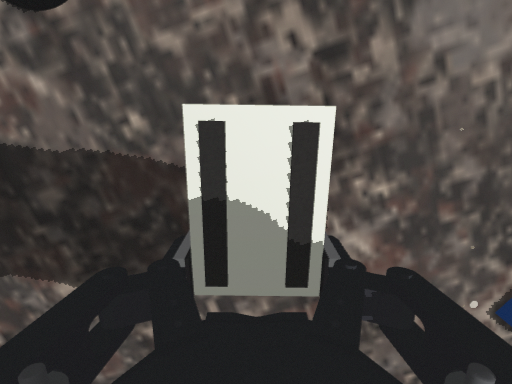

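```bash
cat >> h.py <<'E'
def tilt(c,box):
    W=cloud(c); r0,r1,c0,c1=box; P=W[r0:r1,c0:c1].reshape(-1,3); P=P[~np.isnan(P).any(1)]
    m=P[:,2]>.012; P=P[m]; 
    for _ in range(4):
        ce=np.median(P,0); u,s,v=np.linalg.svd(P-P.mean(0),full_matrices=False); n=v[2]*np.sign(v[2][2]); d=(P-P.mean(0))@n; P=P[abs(d)<max(.0015,1.5*d.std())]
    ax=np.array([.312,.95,0])
    print("plane n along(x_tool),z",round(n@ax,3),round(n[2],3),"tilt deg",round(np.degrees(np.arctan2(-(n@ax),n[2])),1),"c",np.round(P.mean(0),4),len(P),"zrange",np.round(np.percentile(P[:,2],[1,99]),4))
E
python3 - <<'E'
from h import *
c=cam("wrist"); tilt(c,(108,285,200,320))
E
```

```text
plane n along(x_tool),z 0.006 1.0 tilt deg -0.3 c [ 0.4948 -0.1385  0.0581] 16103 zrange [0.0568 0.0599]
```

```bash
for i in 1; do python3 -m creep '{"hand":[56,56.5,57,57.2,57.4],"delta_pos":[[0,0,0],[0,0,0],[0,0,0],[0,0,0],[0,0,0]],"turn":[0,0,0,0,0]}' 20; done
python3 -c "
from h import *
c=cam('wrist'); tilt(c,(108,285,200,320))"
python3 -m creep '{"hand":[57.5,57.6,57.6,57.7,57.7],"delta_pos":[[0,0,0],[0,0,0],[0,0,0],[0,0,0],[0,0,0]],"turn":[0,0,0,0,0]}' 20
python3 -c "
from h import *
c=cam('wrist'); tilt(c,(108,285,200,320))"
python3 -m creep '{"hand":[57.8,57.8,57.9,57.9,57.9],"delta_pos":[[0,0,0],[0,0,0],[0,0,0],[0,0,0],[0,0,0]],"turn":[0,0,0,0,0]}' 20
python3 -c "
from h import *
c=cam('wrist'); tilt(c,(108,285,200,320));save(c,'w5');st()"
```

```text
clock: 6.28
tcp_pos: [0.4825, -0.1725, 0.0309]
orientation: [-0.0, 0.81, 0.587, -0.0]
wrist_force: [0.4, 0.1, -1.3]
finger_gap: 0.0582
plane n along(x_tool),z 0.005 1.0 tilt deg -0.3 c [ 0.4944 -0.1386  0.0573] 16143 zrange [0.056 0.059]
clock: 6.75
tcp_pos: [0.4826, -0.1725, 0.0311]
orientation: [-0.0, 0.81, 0.587, 0.0]
wrist_force: [0.7, 0.6, -0.8]
finger_gap: 0.0578
plane n along(x_tool),z 0.006 1.0 tilt deg -0.4 c [ 0.4945 -0.1388  0.0575] 16150 zrange [0.0562 0.0592]
clock: 7.22
tcp_pos: [0.4826, -0.1725, 0.0311]
orientation: [-0.0, 0.81, 0.587, 0.0]
wrist_force: [0.5, 0.1, -1.3]
finger_gap: 0.0581
plane n along(x_tool),z 0.006 1.0 tilt deg -0.3 c [ 0.4946 -0.1386  0.0575] 16072 zrange [0.0562 0.0592]
t 7.27 tcp [ 0.4826 -0.1725  0.0311] gap 0.0578 F [-0.8 -0.3 -1.7] M [-0.06  0.05  0.01]
R [[0.312, 0.95, -0.0], [0.95, -0.312, 0.0], [0.0, -0.0, -1.0]] j [-0.5   0.36 -0.45  0.76  0.    1.39]
```

```bash
python3 -m creep '{"hand":[57.95,57.95,58,58,58],"delta_pos":[[0,0,0],[0,0,0],[0,0,0],[0,0,0],[0,0,0]],"turn":[0,0,0,0,0]}' 20
python3 -c "
from h import *
c=cam('wrist'); tilt(c,(108,285,200,320))"
python3 -m creep '{"hand":[58.05,58.05,58.1,58.1,58.1],"delta_pos":[[0,0,0],[0,0,0],[0,0,0],[0,0,0],[0,0,0]],"turn":[0,0,0,0,0]}' 20
python3 -c "
from h import *
c=cam('wrist'); tilt(c,(108,285,200,320));save(c,'w5');st()"
```

```text
clock: 7.68
tcp_pos: [0.4826, -0.1725, 0.0311]
orientation: [-0.0, 0.81, 0.587, 0.0]
wrist_force: [0.1, -0.5, -2.1]
finger_gap: 0.0579
plane n along(x_tool),z 0.008 1.0 tilt deg -0.4 c [ 0.4945 -0.1388  0.0575] 16147 zrange [0.0562 0.0592]
clock: 8.15
tcp_pos: [0.4826, -0.1725, 0.0311]
orientation: [-0.0, 0.81, 0.587, 0.0]
wrist_force: [0.1, -0.5, -2.1]
finger_gap: 0.0579
plane n along(x_tool),z 0.007 1.0 tilt deg -0.4 c [ 0.4943 -0.1386  0.0575] 15996 zrange [0.0562 0.0593]
t 8.2 tcp [ 0.4826 -0.1725  0.0311] gap 0.0581 F [ 0.   0.  -1.8] M [-0.08  0.04 -0.01]
R [[0.312, 0.95, 0.0], [0.95, -0.312, 0.0], [0.0, 0.0, -1.0]] j [-0.5   0.36 -0.45  0.76  0.    1.39]
```

```bash
cat > chk.py <<'E'
from h import *
import sys
c=cam('wrist'); W=cloud(c)[108:285,200:320]
a=np.nanmedian(W[5:20,:,2]); b=np.nanmedian(W[-25:-10,:,2]); s=env.get_state()
print("far z",round(float(a),4),"near z",round(float(b),4),"gap",round(s["finger_gap"],4),"t",round(s["clock"],2)); sys.exit(int(b-a>.003))
E
python3 chk.py &&
python3 -m creep '{"hand":[58.15,58.15,58.15,58.2,58.2],"delta_pos":[[0,0,0],[0,0,0],[0,0,0],[0,0,0],[0,0,0]],"turn":[0,0,0,0,0]}' 20 >/dev/null && python3 chk.py &&
python3 -m creep '{"hand":[58.25,58.25,58.25,58.3,58.3],"delta_pos":[[0,0,0],[0,0,0],[0,0,0],[0,0,0],[0,0,0]],"turn":[0,0,0,0,0]}' 20 >/dev/null && python3 chk.py &&
python3 -m creep '{"hand":[58.35,58.35,58.35,58.4,58.4],"delta_pos":[[0,0,0],[0,0,0],[0,0,0],[0,0,0],[0,0,0]],"turn":[0,0,0,0,0]}' 20 >/dev/null && python3 chk.py &&
python3 -m creep '{"hand":[58.45,58.45,58.5,58.5,58.5],"delta_pos":[[0,0,0],[0,0,0],[0,0,0],[0,0,0],[0,0,0]],"turn":[0,0,0,0,0]}' 20 >/dev/null && python3 chk.py
```

```text
far z 0.0571 near z 0.0577 gap 0.058 t 8.25
far z 0.04 near z 0.0404 gap 0.0584 t 8.72
far z 0.04 near z 0.0405 gap 0.0582 t 9.18
far z 0.04 near z 0.0404 gap 0.0584 t 9.65
far z 0.04 near z 0.0404 gap 0.0587 t 10.12
```

```bash
python3 -m creep '{"hand":[62,62,62,60,58.12],"delta_pos":[[0,0,0],[-0.003,0,0],[-0.003,0,0],[0,0,0],[0,0,0]],"turn":[0,0,0,0,0]}' 20
python3 -m creep '{"hand":[58.12,58.12,58.12,58.12,58.12],"delta_pos":[[0,0,0],[0,0,0],[0.001,0,-0.005],[0.001,0,-0.005],[0.001,0,-0.005]],"turn":[0,0,0,0,0]}' 20
python3 -m creep '{"hand":[58.12,58.12,58.12,58.12,58.12],"delta_pos":[[0,0,0],[0,0,0],[0,0,0],[0,0,0],[0,0,0]],"turn":[0,0,0,0,0]}' 20
python3 chk.py; python3 -c "
from h import *
c=cam('wrist');save(c,'w6');tilt(c,(110,285,210,310))"
```

```text
clock: 10.53
tcp_pos: [0.4811, -0.1774, 0.0311]
orientation: [0.0, 0.81, 0.587, 0.0]
wrist_force: [0.2, -0.6, -0.5]
finger_gap: 0.0578
clock: 10.95
tcp_pos: [0.4817, -0.1746, 0.0434]
orientation: [-0.0, 0.81, 0.587, -0.0]
wrist_force: [-0.4, 0.5, 0.4]
finger_gap: 0.0582
clock: 11.37
tcp_pos: [0.4821, -0.1749, 0.0431]
orientation: [0.0, 0.81, 0.587, 0.0]
wrist_force: [0.4, -0.4, -0.1]
finger_gap: 0.0582
far z 0.0401 near z 0.0005 gap 0.058 t 11.42
plane n along(x_tool),z 0.0 1.0 tilt deg -0.0 c [ 0.4933 -0.1446  0.0404] 11612 zrange [0.0391 0.0421]
```

View pics/w6.png

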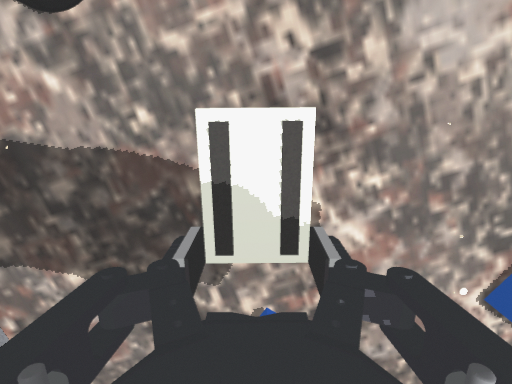

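```bash
sed -i 's/\[108:285,200:320\]/[108:262,225:285]/' chk.py
python3 -m creep '{"hand":[62,62,62,59,58.05],"delta_pos":[[-0.001,0,0.005],[-0.001,0,0.005],[-0.001,0,0.005],[0,0,0],[0,0,0]],"turn":[0,0,0,0,0]}' 20
python3 -m creep '{"hand":[58.05,58.05,58.05,58.05,58.05],"delta_pos":[[0,0,0],[0,0,0],[0.001,0,-0.004],[0.001,0,-0.004],[0.001,0,-0.004]],"turn":[0,0,0,0,0]}' 20
python3 chk.py; python3 chk.py
```

```text
clock: 11.88
tcp_pos: [0.4806, -0.177, 0.0305]
orientation: [-0.001, 0.81, 0.587, -0.0]
wrist_force: [-0.5, 0.2, 0.1]
finger_gap: 0.0582
clock: 12.3
tcp_pos: [0.4818, -0.1747, 0.0411]
orientation: [-0.0, 0.81, 0.587, 0.0]
wrist_force: [-0.4, 0.7, -0.4]
finger_gap: 0.0578
far z 0.04 near z 0.0403 gap 0.0583 t 12.35
far z 0.04 near z 0.0403 gap 0.0581 t 12.4
```

```bash
python3 -m creep '{"hand":[62,62,62,59,57.9],"delta_pos":[[-0.001,0,0.004],[-0.001,0,0.004],[-0.001,0,0.004],[0,0,0],[0,0,0]],"turn":[0,0,0,0,0]}' 20 >/dev/null
python3 -m creep '{"hand":[57.9,57.9,57.9,57.9,57.9],"delta_pos":[[0,0,0],[0,0,0],[0.001,0,-0.004],[0.001,0,-0.004],[0.001,0,-0.004]],"turn":[0,0,0,0,0]}' 20
python3 chk.py; python3 chk.py
```

```text
clock: 13.23
tcp_pos: [0.4818, -0.1747, 0.041]
orientation: [-0.0, 0.81, 0.587, 0.0]
wrist_force: [-0.3, 1.5, -1.0]
finger_gap: 0.0584
far z 0.0408 near z 0.0495 gap 0.0578 t 13.28
far z 0.0409 near z 0.0502 gap 0.058 t 13.33
```

```bash
python3 -m creep '{"hand":[57.9,57.9,57.9,57.9,57.9],"delta_pos":[[0.004,0,-0.005],[0.004,0,-0.005],[0.004,0,-0.005],[0.005,0,-0.005],[0.005,0,-0.004]],"turn":[0,0,0,0,0]}' 20
python3 chk.py; python3 -c "
from h import *
c=cam('wrist');save(c,'w7');tilt(c,(120,260,225,285))
c=cam('side');cv2.imwrite('pics/s7c.png',cv2.resize(c['pixels'][170:270,180:310,::-1],None,fx=5,fy=5))"
```

```text
clock: 13.75
tcp_pos: [0.4876, -0.1578, 0.0605]
orientation: [0.0, 0.81, 0.587, 0.0]
wrist_force: [-0.0, 0.2, -1.6]
finger_gap: 0.0577
far z 0.0379 near z 0.0671 gap 0.0579 t 13.8
plane n along(x_tool),z 0.433 0.901 tilt deg -25.6 c [ 0.497  -0.1276  0.0549] 7183 zrange [0.0378 0.0706]
```

View pics/w7.png

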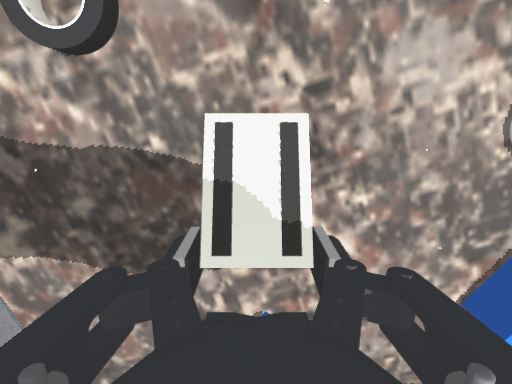

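View pics/s7c.png

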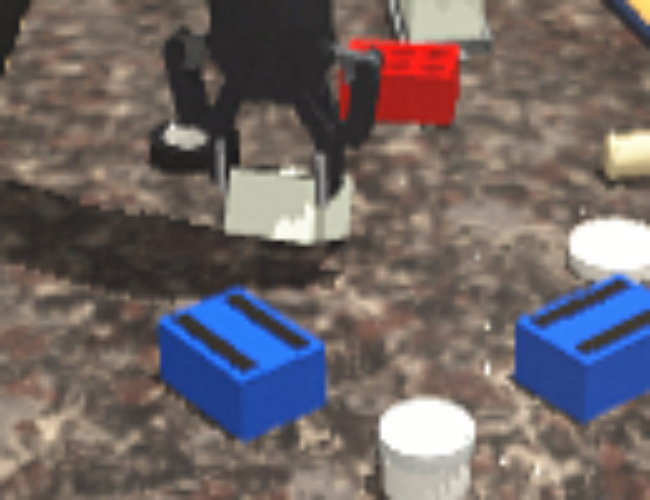

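```bash
python3 -m creep '{"hand":[57.9,57.9,57.9,57.9,57.9],"delta_pos":[[0.005,0,-0.003],[0.005,0,-0.003],[0.005,0,-0.003],[0.005,0,-0.003],[0.005,0,-0.003]],"turn":[0,0,0,0,0]}' 20
python3 -c "
from h import *
c=cam('wrist');save(c,'w8');tilt(c,(130,250,230,280))
c=cam('side');cv2.imwrite('pics/s8c.png',cv2.resize(c['pixels'][170:270,180:310,::-1],None,fx=5,fy=5))"
python3 -m creep '{"hand":[57.9,57.9,57.9,57.9,57.9],"delta_pos":[[0.005,0,-0.002],[0.005,0,-0.0015],[0.005,0,-0.0015],[0.005,0,-0.0015],[0.005,0,-0.001]],"turn":[0,0,0,0,0]}' 20
python3 -c "
from h import *
c=cam('wrist');save(c,'w9');tilt(c,(140,250,230,280))
c=cam('side');cv2.imwrite('pics/s9c.png',cv2.resize(c['pixels'][170:270,180:310,::-1],None,fx=5,fy=5))"
```

```text
clock: 14.32
tcp_pos: [0.4936, -0.1386, 0.0721]
orientation: [-0.0, 0.81, 0.587, 0.0]
wrist_force: [-0.0, 0.3, -1.2]
finger_gap: 0.058
plane n along(x_tool),z 0.632 0.775 tilt deg -39.2 c [ 0.5024 -0.111   0.057 ] 5533 zrange [0.032  0.0786]
clock: 14.83
tcp_pos: [0.5, -0.1197, 0.0781]
orientation: [0.0, 0.81, 0.587, 0.0]
wrist_force: [0.0, -0.5, 0.0]
finger_gap: 0.058
plane n along(x_tool),z 0.8 0.6 tilt deg -53.1 c [ 0.5065 -0.0987  0.0581] 4609 zrange [0.025  0.0844]
```

View pics/w9.png

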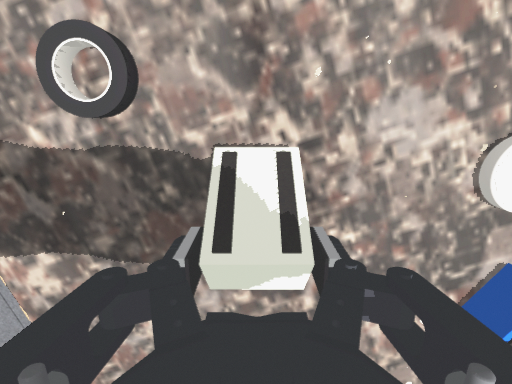

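View pics/s9c.png

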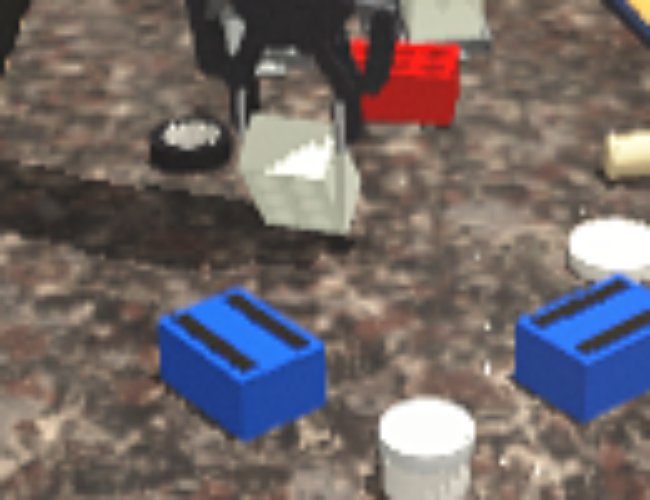

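```bash
python3 -m creep '{"hand":[57.9,57.9,57.9,57.9,57.9],"delta_pos":[[0.0055,0,-0.0005],[0.0055,0,-0.0005],[0.0055,0,0],[0.0055,0,0],[0.0055,0,0]],"turn":[0,0,0,0,0]}' 20
python3 -c "
from h import *
c=cam('wrist');save(c,'w10');tilt(c,(190,240,230,280))"
python3 -m creep '{"hand":[57.9,57.9,57.9,57.9,57.9],"delta_pos":[[0.006,0,0.0012],[0.006,0,0.0016],[0.006,0,0.002],[0.006,0,0.0024],[0.006,0,0.0026]],"turn":[0,0,0,0,0]}' 20
python3 -c "
from h import *
c=cam('wrist');save(c,'w11');st()
c=cam('scene');cv2.imwrite('pics/c11.png',cv2.resize(c['pixels'][180:300,190:320,::-1],None,fx=5,fy=5))
c=cam('side');cv2.imwrite('pics/s11c.png',cv2.resize(c['pixels'][170:270,180:310,::-1],None,fx=5,fy=5))"
```

```text
clock: 15.35
tcp_pos: [0.5068, -0.0986, 0.0786]
orientation: [-0.0, 0.81, 0.587, 0.0]
wrist_force: [0.9, 0.2, 0.5]
finger_gap: 0.0581
plane n along(x_tool),z 0.928 0.373 tilt deg -68.1 c [ 0.5103 -0.0871  0.0609] 2241 zrange [0.0389 0.0791]
clock: 15.82
tcp_pos: [0.5144, -0.0757, 0.0707]
orientation: [-0.0, 0.81, 0.587, 0.0]
wrist_force: [-0.1, 0.7, 2.9]
finger_gap: 0.0579
t 15.87 tcp [ 0.5145 -0.075   0.0703] gap 0.058 F [0.8 1.9 2.7] M [ 0.35 -0.13 -0.  ]
R [[0.311, 0.95, 0.0], [0.95, -0.311, 0.001], [0.001, -0.0, -1.0]] j [-0.3   0.33 -0.38  0.86  0.    1.59]
```

View pics/w11.png

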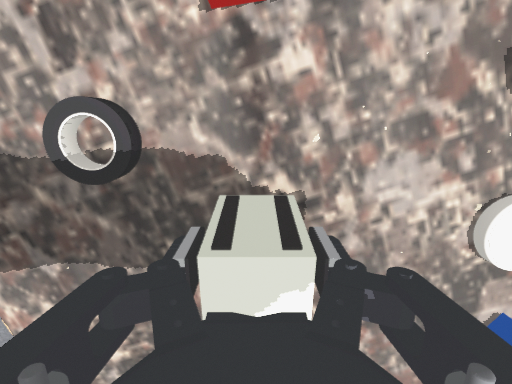

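View pics/s11c.png

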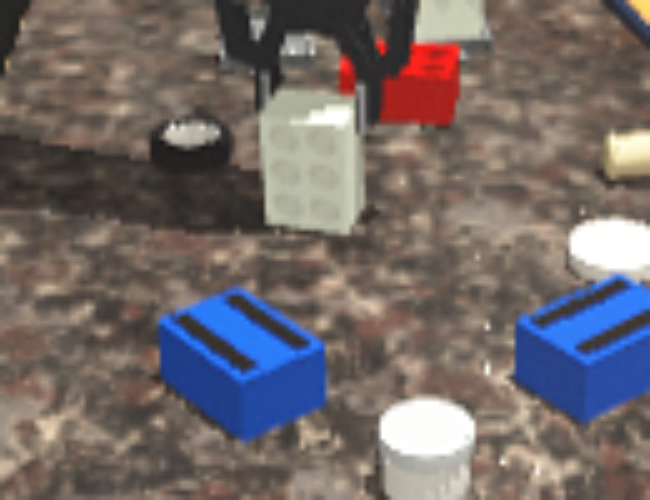

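View pics/c11.png

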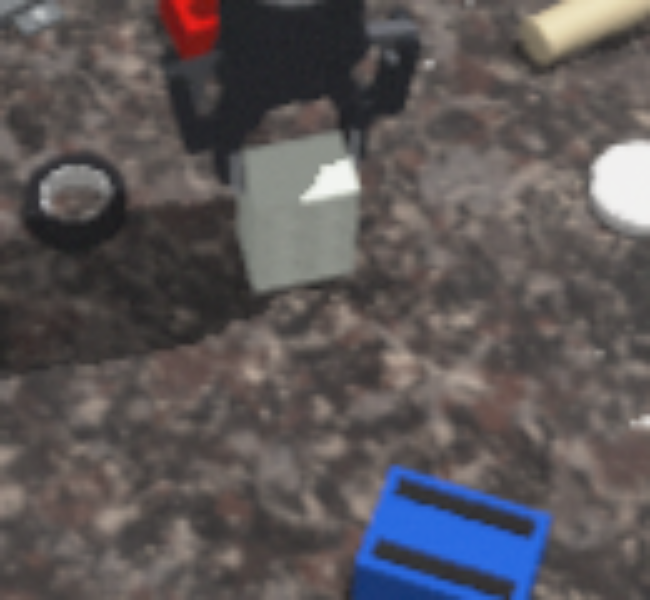

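```bash
python3 -m creep '{"hand":[58.2,60,64,64,64],"delta_pos":[[0,0,0],[0,0,0],[0,0,0],[-0.006,0,0],[-0.010,0,0]],"turn":[0,0,0,0,0]}' 20
python3 -m creep '{"hand":[64,64,64,60,57.9],"delta_pos":[[-0.010,0,0],[0,0,0],[0,0,0],[0,0,0],[0,0,0]],"turn":[0,0,0,0,0]}' 20
python3 -c "
from h import *
c=cam('wrist');save(c,'w12');st(); W=cloud(c)
print(rect(W,.51,-.085,.075,.095,.05)); 
c=cam('scene');cv2.imwrite('pics/c12.png',cv2.resize(c['pixels'][180:300,190:320,::-1],None,fx=5,fy=5))"
```

```text
clock: 16.38
tcp_pos: [0.5099, -0.0887, 0.0707]
orientation: [-0.0, 0.81, 0.587, -0.0]
wrist_force: [0.9, 0.1, -0.3]
finger_gap: 0.064
clock: 16.8
tcp_pos: [0.5077, -0.0963, 0.0709]
orientation: [0.0, 0.81, 0.587, 0.0]
wrist_force: [-1.0, -0.8, 1.3]
finger_gap: 0.058
t 16.85 tcp [ 0.5077 -0.0962  0.0709] gap 0.058 F [-0.3 -0.5  1.2] M [-0.09  0.13  0.  ]
R [[0.312, 0.95, 0.0], [0.95, -0.312, -0.0], [-0.0, 0.0, -1.0]] j [-0.34  0.32 -0.39  0.86 -0.    1.55]
(11133, array([511.2, -85.8]), array([45.1, 85.6]), 71.7, array([511.9, -83.6,  84.1]))
```

View pics/w12.png

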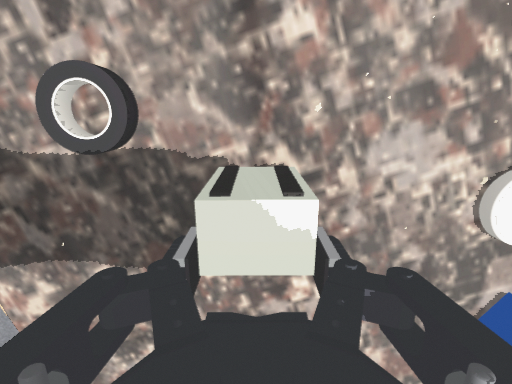

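View pics/c12.png

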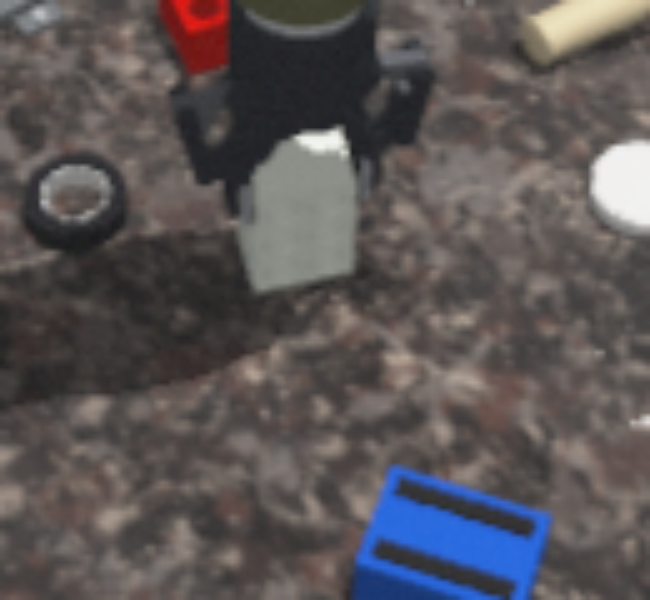

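```bash
python3 -m creep '{"hand":[57.9,57.9,57.9,57.9,57.9],"delta_pos":[[0.0035,0,-0.0012],[0.0035,0,-0.0011],[0.0035,0,-0.0011],[0.0035,0,-0.0011],[0.0035,0,-0.001]],"turn":[0,0,0,0,0]}' 20
python3 -c "
from h import *
c=cam('wrist');save(c,'w13');st();tilt(c,(215,265,220,290))
c=cam('side');cv2.imwrite('pics/s13c.png',cv2.resize(c['pixels'][170:270,180:310,::-1],None,fx=5,fy=5))"
```

```text
clock: 17.32
tcp_pos: [0.5119, -0.0822, 0.0751]
orientation: [-0.0, 0.81, 0.587, 0.0]
wrist_force: [-0.4, 0.5, -1.6]
finger_gap: 0.0581
t 17.37 tcp [ 0.5121 -0.0818  0.0753] gap 0.058 F [ 0.9  1.  -2.1] M [-0.07 -0.01  0.03]
R [[0.311, 0.95, -0.0], [0.95, -0.311, 0.001], [0.001, -0.0, -1.0]] j [-0.31  0.32 -0.38  0.87  0.    1.57]
plane n along(x_tool),z 0.144 0.99 tilt deg -8.3 c [ 0.5143 -0.0723  0.0869] 3434 zrange [0.0845 0.0894]
```

View pics/w13.png

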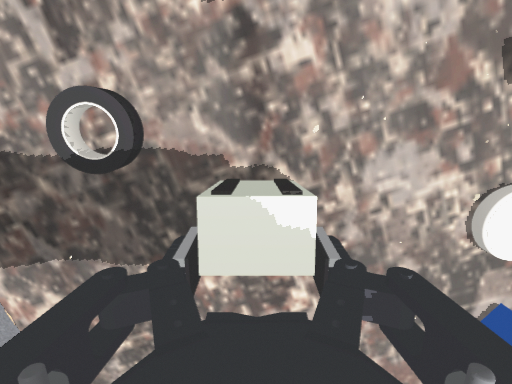

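View pics/s13c.png

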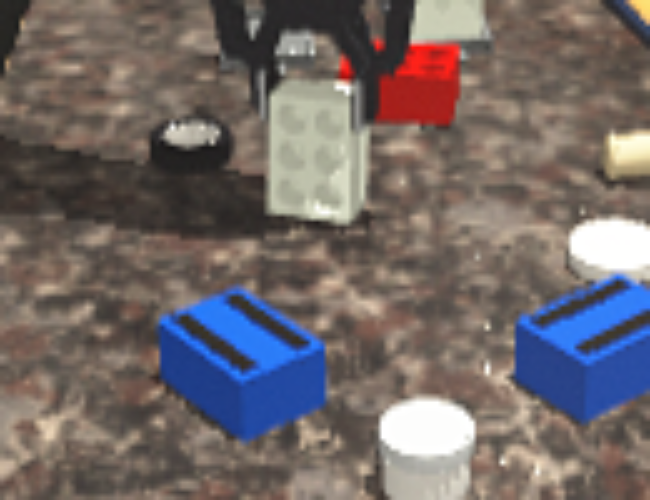

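```bash
python3 -m creep '{"hand":[57.9,57.9,57.9,57.9,57.9],"delta_pos":[[0.0037,0,-0.0006],[0.0037,0,-0.0005],[0.0037,0,-0.0005],[0.0037,0,-0.0004],[0.0037,0,-0.0003]],"turn":[0,0,0,0,0]}' 20
python3 -c "
from h import *
c=cam('wrist');tilt(c,(215,265,220,290))"
python3 -m creep '{"hand":[57.9,57.9,57.9,57.9,57.9],"delta_pos":[[0.0037,0,-0.0001],[0.0037,0,0.0001],[0.0037,0,0.0002],[0.0037,0,0.0003],[0.0037,0,0.0005]],"turn":[0,0,0,0,0]}' 20
python3 -c "
from h import *
c=cam('wrist');save(c,'w14');st();tilt(c,(215,265,220,290))
c=cam('side');cv2.imwrite('pics/s14c.png',cv2.resize(c['pixels'][170:270,180:310,::-1],None,fx=5,fy=5))"
```

```text
clock: 17.83
tcp_pos: [0.5167, -0.0685, 0.0771]
orientation: [-0.0, 0.81, 0.587, 0.0]
wrist_force: [-0.5, -0.3, -2.1]
finger_gap: 0.0582
plane n along(x_tool),z 0.146 0.989 tilt deg -8.4 c [ 0.5191 -0.0586  0.0888] 3432 zrange [0.0864 0.0913]
clock: 18.3
tcp_pos: [0.5213, -0.0544, 0.0763]
orientation: [-0.0, 0.81, 0.587, 0.0]
wrist_force: [-0.5, -0.4, -1.6]
finger_gap: 0.0583
t 18.35 tcp [ 0.5214 -0.054   0.0762] gap 0.0577 F [-0.5  0.5 -2. ] M [-0.03 -0.05 -0.06]
R [[0.311, 0.95, 0.0], [0.95, -0.311, 0.0], [0.0, -0.0, -1.0]] j [-0.26  0.33 -0.36  0.88  0.    1.63]
plane n along(x_tool),z 0.15 0.989 tilt deg -8.6 c [ 0.5237 -0.0446  0.088 ] 3460 zrange [0.0854 0.0904]
```

View pics/w14.png

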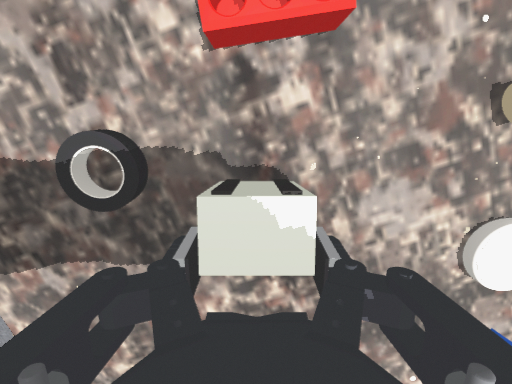

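View pics/s14c.png

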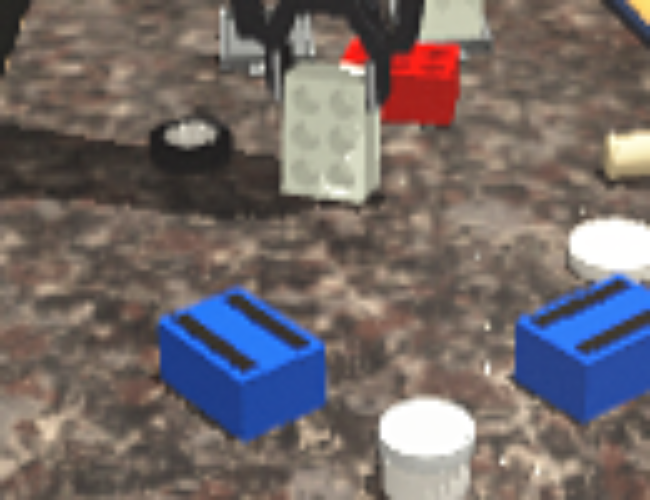

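```bash
python3 -m creep '{"hand":[57.8,57.8,57.8,57.8,57.8],"delta_pos":[[-0.012,0,0],[-0.012,0,0],[-0.012,0,0],[-0.012,0,0],[-0.012,0,0.001]],"turn":[0,0,0,0,0]}' 20
python3 -m creep '{"hand":[57.8,57.8,58,60,64],"delta_pos":[[0,0,0.003],[0,0,0.003],[0,0,0],[0,0,0],[0,0,0]],"turn":[0,0,0,0,0]}' 20
python3 -m creep '{"hand":[64,64,64,64,64],"delta_pos":[[0,0,0],[0.01,0,0],[0.01,0,0],[0.008,0,0],[0,0,0]],"turn":[0,0,0,0,0]}' 20
python3 -c "
from h import *
c=cam('wrist');save(c,'w15');st();tilt(c,(230,300,220,290))
c=cam('side');cv2.imwrite('pics/s15c.png',cv2.resize(c['pixels'][170:270,180:310,::-1],None,fx=5,fy=5))"
```

```text
clock: 18.82
tcp_pos: [0.5059, -0.1018, 0.0756]
orientation: [0.0, 0.81, 0.586, 0.0]
wrist_force: [0.2, 1.0, -2.0]
finger_gap: 0.058
clock: 19.23
tcp_pos: [0.5064, -0.1005, 0.0707]
orientation: [0.0, 0.81, 0.587, 0.0]
wrist_force: [0.1, 0.5, 0.1]
finger_gap: 0.0642
clock: 19.65
tcp_pos: [0.5136, -0.0774, 0.0706]
orientation: [-0.0, 0.809, 0.588, 0.0]
wrist_force: [-0.5, 0.1, 0.1]
finger_gap: 0.0639
t 19.7 tcp [ 0.5135 -0.0779  0.0706] gap 0.0641 F [0.3 0.1 0.6] M [-0.01  0.01 -0.04]
R [[0.31, 0.951, -0.0], [0.951, -0.31, 0.0], [0.0, -0.0, -1.0]] j [-0.31  0.33 -0.38  0.86  0.    1.58]
plane n along(x_tool),z 0.999 0.034 tilt deg -88.1 c [ 0.5098 -0.0855  0.0618] 2966 zrange [0.0298 0.0851]
```

View pics/w15.png

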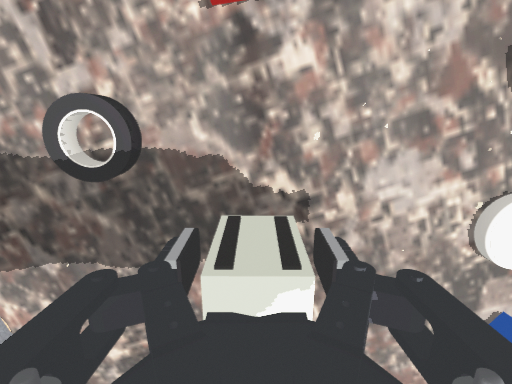

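View pics/s15c.png

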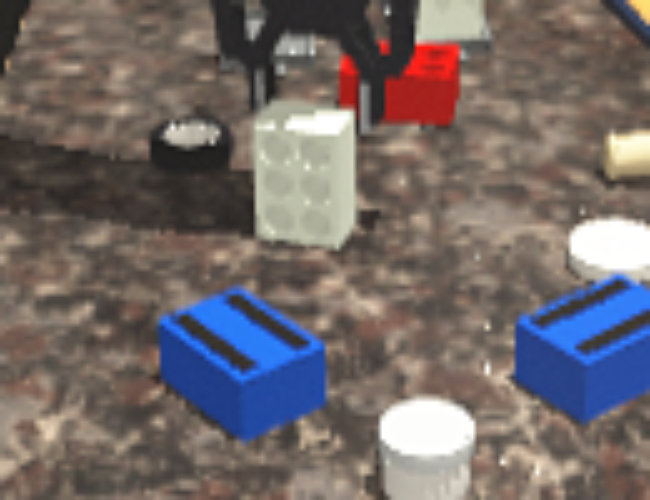

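```bash
python3 -m creep '{"hand":[64,64,61,58,57.85],"delta_pos":[[-0.01,0,0],[-0.01,0,0],[0,0,0],[0,0,0],[0,0,0]],"turn":[0,0,0,0,0]}' 20
python3 -m creep '{"hand":[57.85,57.85,57.85,57.85,57.85],"delta_pos":[[0,0,0.001],[0.0043,0,0.0005],[0.0043,0,0],[0.0043,0,0],[0.0043,0,0]],"turn":[0,0,0,0,0]}' 20
python3 -c "
from h import *
c=cam('wrist');save(c,'w16');st();tilt(c,(215,305,220,290))
c=cam('side');cv2.imwrite('pics/s16c.png',cv2.resize(c['pixels'][170:270,180:310,::-1],None,fx=5,fy=5))"
```

```text
clock: 20.17
tcp_pos: [0.5083, -0.095, 0.0708]
orientation: [0.0, 0.81, 0.586, 0.0]
wrist_force: [-0.1, -0.3, 0.6]
finger_gap: 0.058
clock: 20.58
tcp_pos: [0.5128, -0.0808, 0.0695]
orientation: [0.0, 0.81, 0.587, 0.0]
wrist_force: [0.4, -1.6, 0.1]
finger_gap: 0.0576
t 20.63 tcp [ 0.513  -0.0802  0.0694] gap 0.0577 F [-0.2 -0.9  1.5] M [-0.16 -0.13 -0.03]
R [[0.311, 0.95, 0.001], [0.95, -0.311, 0.0], [0.001, 0.0, -1.0]] j [-0.31  0.33 -0.38  0.86  0.    1.58]
plane n along(x_tool),z 0.931 0.358 tilt deg -68.9 c [ 0.5116 -0.0814  0.0787] 3722 zrange [0.0437 0.0879]
```

View pics/w16.png

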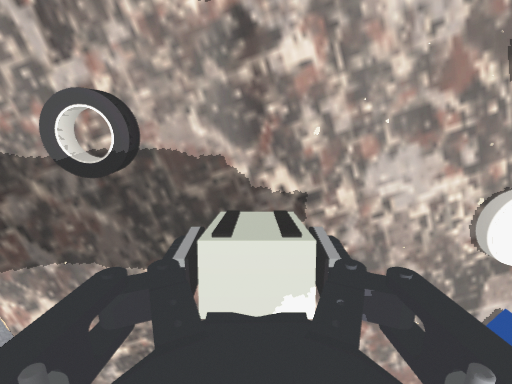

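View pics/s16c.png

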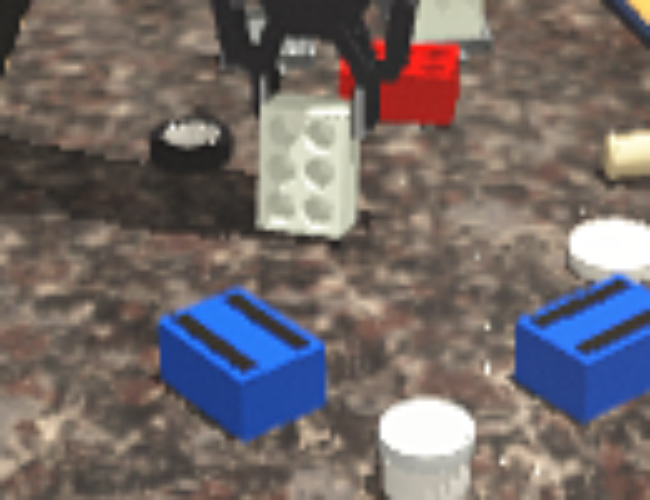

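```bash
python3 -c "
from h import *
c=cam('wrist');tilt(c,(245,290,220,270));tilt(c,(214,236,240,272))"
python3 -m creep '{"hand":[57.85,57.85,57.85,57.85,57.85],"delta_pos":[[0.0042,0,0.0004],[0.0042,0,0.0005],[0.0042,0,0.0006],[0.0042,0,0.0006],[0.0042,0,0.0007]],"turn":[0,0,0,0,0]}' 20
python3 -c "
from h import *
c=cam('wrist');tilt(c,(245,290,220,270));save(c,'w17')
c=cam('side');cv2.imwrite('pics/s17c.png',cv2.resize(c['pixels'][170:270,180:310,::-1],None,fx=5,fy=5))"
```

```text
plane n along(x_tool),z 0.186 0.982 tilt deg -10.7 c [ 0.5066 -0.0814  0.085 ] 2208 zrange [0.0823 0.0877]
plane n along(x_tool),z -0.982 0.19 tilt deg 79.0 c [ 0.5136 -0.077   0.0467] 668 zrange [0.0142 0.0728]
clock: 21.15
tcp_pos: [0.5175, -0.0648, 0.0669]
orientation: [-0.0, 0.81, 0.587, -0.0]
wrist_force: [-0.4, -0.5, -0.4]
finger_gap: 0.0582
plane n along(x_tool),z 0.372 0.928 tilt deg -21.8 c [ 0.5114 -0.0652  0.0831] 2205 zrange [0.0786 0.0874]
```

View pics/w17.png

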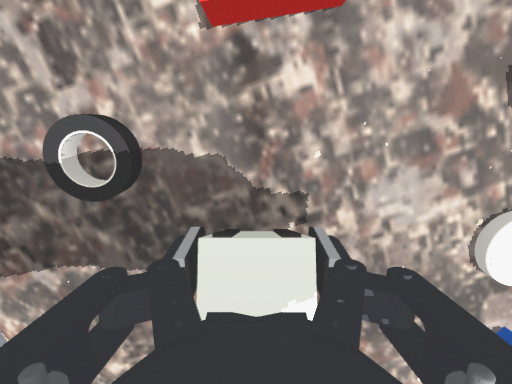

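View pics/s17c.png

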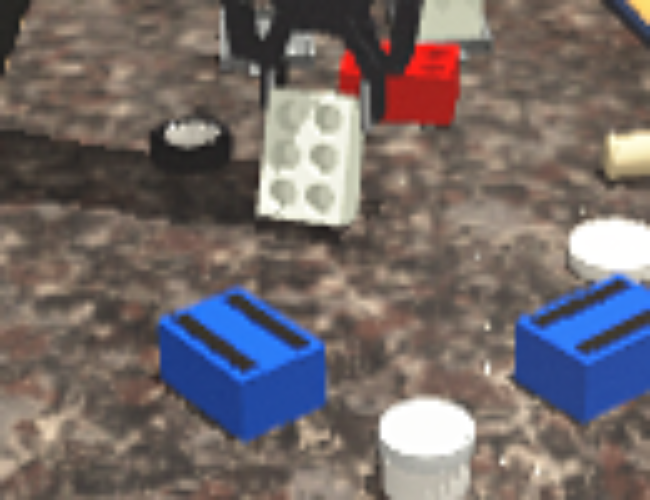

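```bash
python3 -m creep '{"hand":[57.85,57.85,57.85,57.85,57.85],"delta_pos":[[0.0033,0,0.0009],[0.0033,0,0.001],[0.0033,0,0.0011],[0.0033,0,0.0012],[0.0032,0,0.0013]],"turn":[0,0,0,0,0]}' 20
python3 -c "
from h import *
c=cam('wrist');tilt(c,(245,290,220,270))"
python3 -m creep '{"hand":[57.85,57.85,57.85,57.85,57.85],"delta_pos":[[0.0047,0,0.0022],[0.0046,0,0.0024],[0.0044,0,0.0027],[0.0042,0,0.003],[0.004,0,0.0032]],"turn":[0,0,0,0,0]}' 20
python3 -c "
from h import *
c=cam('wrist');tilt(c,(255,290,220,270));save(c,'w18');st()
c=cam('side');cv2.imwrite('pics/s18c.png',cv2.resize(c['pixels'][170:270,180:310,::-1],None,fx=5,fy=5))"
```

```text
clock: 21.67
tcp_pos: [0.5217, -0.0524, 0.0626]
orientation: [-0.0, 0.81, 0.587, -0.0]
wrist_force: [-1.1, -0.6, -0.7]
finger_gap: 0.0579
plane n along(x_tool),z 0.531 0.847 tilt deg -32.1 c [ 0.5156 -0.0526  0.0792] 2196 zrange [0.0733 0.085 ]
clock: 22.13
tcp_pos: [0.5275, -0.0355, 0.0519]
orientation: [-0.0, 0.81, 0.587, 0.0]
wrist_force: [-0.6, 0.6, 1.6]
finger_gap: 0.0576
plane n along(x_tool),z 0.735 0.678 tilt deg -47.3 c [ 0.5212 -0.0368  0.0711] 1712 zrange [0.0648 0.0773]
t 22.18 tcp [ 0.5276 -0.035   0.0515] gap 0.0578 F [1.2 1.  0.1] M [ 0.13 -0.06 -0.03]
R [[0.311, 0.95, 0.0], [0.95, -0.311, 0.001], [0.001, -0.0, -1.0]] j [-0.22  0.36 -0.38  0.83  0.    1.67]
```

View pics/w18.png

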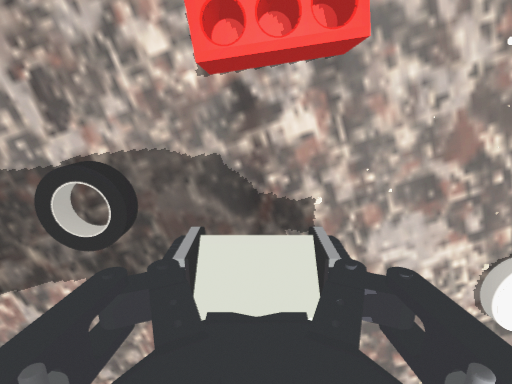

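View pics/s18c.png

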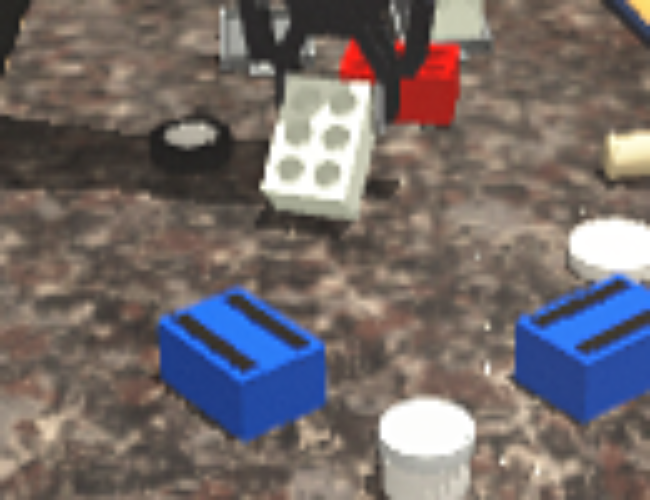

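```bash
python3 -m creep '{"hand":[57.85,57.85,57.85,57.85,57.85],"delta_pos":[[0.0037,0,0.0034],[0.0036,0,0.0036],[0.0034,0,0.0038],[0.0032,0,0.004],[0.003,0,0.004]],"turn":[0,0,0,0,0]}' 20
python3 -c "
from h import *
c=cam('wrist');tilt(c,(260,290,220,270))"
python3 -m creep '{"hand":[57.85,57.85,57.85,57.85,57.85],"delta_pos":[[0.0028,0,0.0042],[0.0026,0,0.0043],[0.0024,0,0.0044],[0.0022,0,0.0045],[0.002,0,0.0045]],"turn":[0,0,0,0,0]}' 20
python3 -c "
from h import *
c=cam('wrist');tilt(c,(265,290,220,270));save(c,'w19');st()
c=cam('side');cv2.imwrite('pics/s19c.png',cv2.resize(c['pixels'][170:270,180:310,::-1],None,fx=5,fy=5))"
```

```text
clock: 22.65
tcp_pos: [0.5318, -0.0228, 0.0368]
orientation: [-0.0, 0.81, 0.587, 0.0]
wrist_force: [0.4, 1.7, 2.1]
finger_gap: 0.0582
plane n along(x_tool),z 0.885 0.466 tilt deg -62.2 c [ 0.526  -0.0231  0.0596] 1479 zrange [0.0525 0.0663]
clock: 23.12
tcp_pos: [0.5347, -0.0139, 0.0191]
orientation: [-0.0, 0.81, 0.587, 0.0]
wrist_force: [-0.1, 1.4, 1.2]
finger_gap: 0.0578
plane n along(x_tool),z 0.974 0.226 tilt deg -76.9 c [ 0.5298 -0.0123  0.0471] 1242 zrange [0.0399 0.054 ]
t 23.17 tcp [ 0.5344 -0.0137  0.0185] gap 0.0579 F [ 1.4  0.6 -0.5] M [ 0.06 -0.2   0.05]
R [[0.311, 0.95, -0.0], [0.95, -0.311, 0.0], [0.0, -0.001, -1.0]] j [-0.18  0.41 -0.4   0.76  0.    1.71]
```

View pics/s19c.png

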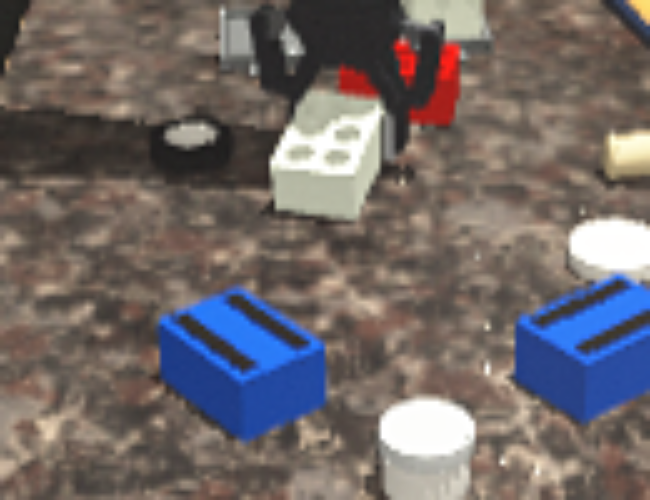

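View pics/w19.png

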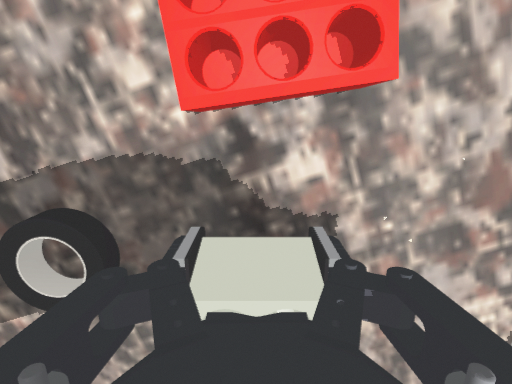

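```bash
python3 -m creep '{"hand":[57.85,57.85,57.85,57.95,58.02],"delta_pos":[[0.0015,0,0.0035],[0.001,0,0.0025],[0,0,0],[0,0,0],[0,0,0]],"turn":[0,0,0,0,0]}' 20
python3 -m creep '{"hand":[58.05,58.08,58.12,58.2,58.4],"delta_pos":[[0,0,0],[0,0,0],[0,0,0],[0,0,0],[0,0,0]],"turn":[0,0,0,0,0]}' 20
python3 -c "
from h import *
c=cam('wrist');tilt(c,(265,290,220,270))"
python3 -m creep '{"hand":[66,75,80,80,80],"delta_pos":[[0,0,0],[0,0,0],[0,0,-0.02],[0,0,-0.05],[-0.01,0,-0.05]],"turn":[0,0,0,0,0]}' 20
python3 -m creep '{"hand":[80,80,80,80,80],"delta_pos":[[-0.01,0,-0.02],[-0.01,0,0],[0,0,0],[0,0,0],[0,0,0]],"turn":[0,0,0,0,0]}' 20
python3 -c "
from h import *
c=cam('wrist');save(c,'w20');st();W=cloud(c);print(rect(W,.52,-.045,.034,.05,.06))
c=cam('side');cv2.imwrite('pics/s20c.png',cv2.resize(c['pixels'][140:240,180:310,::-1],None,fx=5,fy=5));save(c,'s20')
c=cam('scene');W=cloud(c);save(c,'c20');print(rect(W,.52,-.045,.034,.05,.06));np.save('/tmp/c20.npy',W)"
```

```text
clock: 23.63
tcp_pos: [0.535, -0.0123, 0.0146]
orientation: [-0.0, 0.81, 0.587, -0.0]
wrist_force: [-0.2, 1.2, -0.3]
finger_gap: 0.0579
clock: 24.05
tcp_pos: [0.5353, -0.0123, 0.0148]
orientation: [0.0, 0.81, 0.587, 0.0]
wrist_force: [-0.3, 0.2, -1.3]
finger_gap: 0.0583
plane n along(x_tool),z -0.672 0.721 tilt deg 43.0 c [ 0.5282 -0.0137  0.0366] 649 zrange [0.0184 0.0433]
clock: 24.52
tcp_pos: [0.531, -0.0187, 0.1101]
orientation: [-0.002, 0.809, 0.587, -0.001]
wrist_force: [0.5, -0.7, -0.1]
finger_gap: 0.0799
clock: 24.93
tcp_pos: [0.5265, -0.0347, 0.1251]
orientation: [-0.001, 0.81, 0.587, -0.001]
wrist_force: [0.2, 0.3, -0.8]
finger_gap: 0.0801
t 24.98 tcp [ 0.5265 -0.0345  0.125 ] gap 0.0801 F [ 1.2 -1.4 -0.3] M [ 0.03  0.04 -0.01]
R [[0.311, 0.95, -0.003], [0.95, -0.311, 0.001], [-0.0, -0.003, -1.0]] j [-0.22  0.29 -0.28  1.    0.    1.67]
(4450, array([524.2, -45.7]), array([84.4, 58.2]), 71.7, array([524.8, -43.2,  41.9]))
(393, array([523.9, -45.9]), array([87.8, 59.1]), 71.4, array([522.3, -49.7,  41. ]))
```

View pics/w20.png

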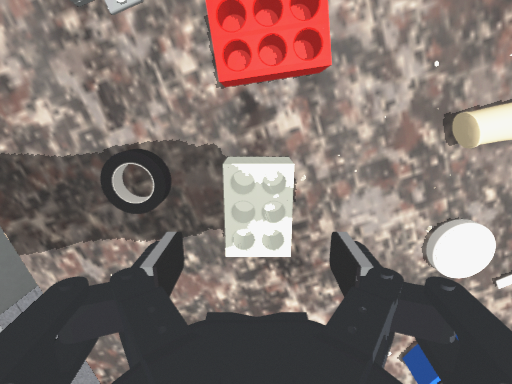

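View pics/s20c.png

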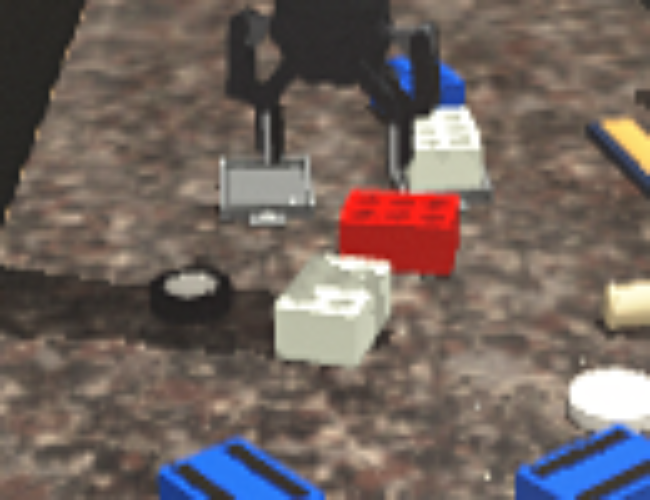

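```bash
python3 -c "
from h import *
plan(.5242,-.0457,.026,-18.3,5)"
```

```text
cur [ 0.5269 -0.0345  0.1253] yaw -18.13 d [-0.0027 -0.0112 -0.0993] turn 0.17
turn/row 0.007
5 x [-0.0029, 0.0002, 0.0248]
```

```bash
python3 -m creep '{"hand":[80,80,80,80,80],"delta_pos":[[-0.003,0,0.025],[-0.003,0,0.025],[-0.003,0,0.025],[-0.003,0,0.025],[-0.0025,0.001,0.024]],"turn":[0.01,0.01,0.01,0,0]}' 40
python3 -m creep '{"hand":[65,55,50,50,50],"delta_pos":[[0,0,0],[0,0,0],[0,0,0],[0,0,0],[0,0,0]],"turn":[0,0,0,0,0]}' 40
python3 -m creep '{"hand":[50,50,50,50,50],"delta_pos":[[0,0,0],[0,0,-0.03],[0,0,-0.045],[0,0,-0.045],[0,0,-0.045]],"turn":[0,0,0,0,0]}' 40
python3 -c "
from h import *
c=cam('wrist');save(c,'w21');st();W=cloud(c);np.save('/tmp/w21.npy',W)"
```

```text
clock: 25.5
tcp_pos: [0.524, -0.0459, 0.0258]
orientation: [-0.001, 0.81, 0.586, -0.0]
wrist_force: [-0.9, 0.1, 0.6]
finger_gap: 0.0796
clock: 25.92
tcp_pos: [0.5256, -0.0463, 0.0285]
orientation: [0.001, 0.811, 0.586, 0.001]
wrist_force: [0.5, 0.6, -2.0]
finger_gap: 0.057
clock: 26.33
tcp_pos: [0.5243, -0.0461, 0.1612]
orientation: [-0.0, 0.811, 0.586, -0.0]
wrist_force: [0.6, 0.2, -1.7]
finger_gap: 0.0574
t 26.38 tcp [ 0.5283 -0.047   0.169 ] gap 0.057 F [ 2.5 -1.   3.7] M [-0.14 -0.19 -0.02]
R [[0.314, 0.949, 0.011], [0.949, -0.314, -0.003], [0.001, 0.011, -1.0]] j [-0.24  0.25 -0.22  1.09  0.    1.65]
```

View pics/w21.png

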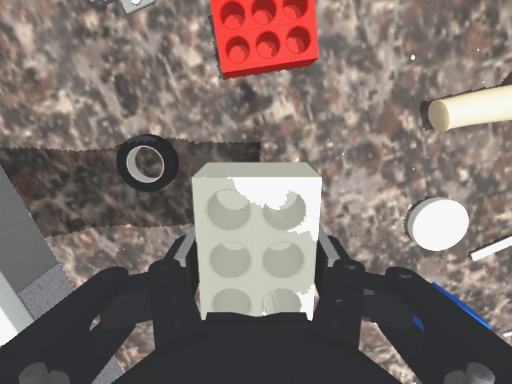

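```bash
python3 -c "
from h import *
plan(.488,.075,.18,-8,5)"
```

```text
cur [ 0.5283 -0.047   0.169 ] yaw -18.29 d [-0.0403  0.122   0.011 ] turn -10.29
turn/row -0.412
[[0.0258, -0.0191, -0.0027], [0.0265, -0.0182, -0.0027], [0.0271, -0.0172, -0.0027], [0.0277, -0.0163, -0.0027], [0.0283, -0.0152, -0.0027]]
```

```bash
python3 -m creep '{"hand":[50,50,50,50,50],"delta_pos":[[0.026,-0.019,-0.002],[0.026,-0.018,-0.002],[0.027,-0.017,-0.002],[0.028,-0.016,-0.002],[0.028,-0.015,-0.002]],"turn":[-0.4,-0.4,-0.4,-0.4,-0.4]}' 40
python3 -m creep '{"hand":[50,50,50,50,50],"delta_pos":[[0,0,0],[0,0,0],[0,0,0],[0,0,0],[0,0,0]],"turn":[0,0,0,0,0]}' 40
python3 -c "
from h import *
c=cam('wrist');save(c,'w22');st();W=cloud(c);np.save('/tmp/w22.npy',W)
c=cam('scene');save(c,'c22');W=cloud(c);np.save('/tmp/c22.npy',W);c=cam('side');W=cloud(c);np.save('/tmp/s22.npy',W)"
```

```text
clock: 26.8
tcp_pos: [0.4851, 0.0763, 0.168]
orientation: [0.0, 0.756, 0.655, 0.0]
wrist_force: [0.6, -0.5, -1.4]
finger_gap: 0.057
clock: 27.22
tcp_pos: [0.4859, 0.0745, 0.1675]
orientation: [0.0, 0.757, 0.653, 0.0]
wrist_force: [0.1, 0.0, -1.3]
finger_gap: 0.0567
t 27.27 tcp [0.4859 0.0745 0.1674] gap 0.0574 F [ 1.4 -0.  -2.2] M [ 0.07 -0.01  0.01]
R [[0.146, 0.989, 0.0], [0.989, -0.146, -0.0], [0.0, 0.0, -1.0]] j [-0.01  0.19 -0.3   1.08 -0.    1.71]
```

View pics/w22.png

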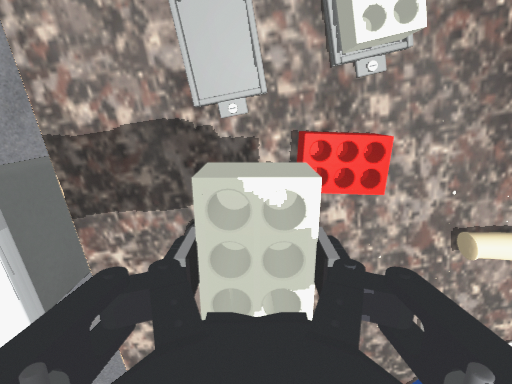

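View pics/c22.png

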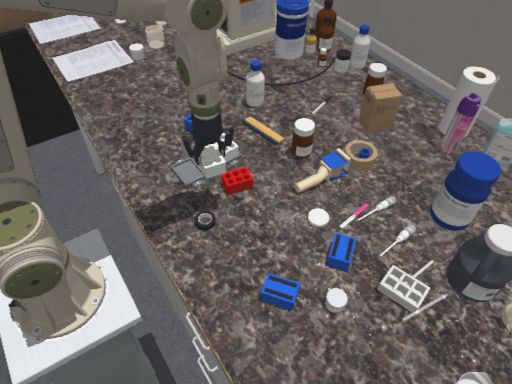

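```bash
python3 -c "
from h import *
for n in ['/tmp/scene0.npy','/tmp/side0.npy','/tmp/w22.npy']:
    W=np.load(n); 
    m=(W[...,2]>.0112)&(W[...,2]<.02)&(abs(W[...,0]-.472)<.062)&(abs(W[...,1]-.21)<.07)
    p=W[m]; print(n,len(p),np.round(p.min(0),3),np.round(p.max(0),3),cv2.minAreaRect((p[:,:2]*1000).astype(np.float32)), np.median(p[:,2]))
    m=(W[...,2]>.003)&(W[...,2]<.0085)&(abs(W[...,0]-.472)<.05)&(abs(W[...,1]-.21)<.06)
    print(' floor',m.sum(),np.median(W[m],0))
"
```

```text
/tmp/scene0.npy 154 [0.43  0.158 0.011] [0.509 0.265 0.019] ((469.384033203125, 211.611328125), (77.22506713867188, 103.88006591796875), 2.55949068069458) 0.013378297205647316
 floor 398 [0.46850334 0.21145165 0.00563631]
/tmp/side0.npy 30 [0.433 0.156 0.011] [0.509 0.262 0.014] ((471.4490661621094, 207.9627227783203), (73.28218841552734, 106.78144836425781), 2.649686336517334) 0.012383659384390011
 floor 121 [0.46869153 0.21932776 0.00483176]
/tmp/w22.npy 1676 [0.431 0.16  0.011] [0.51  0.255 0.017] ((470.08270263671875, 209.01931762695312), (76.03535461425781, 95.33472442626953), 2.4333443641662598) 0.01369942063289406
 floor 6523 [0.46912566 0.21101019 0.00588464]
```

```bash
python3 -c "
from h import *
plan(.4725,.135,.165,2.5,5)"
```

```text
cur [0.4858 0.0746 0.1674] yaw -8.38 d [-0.0133  0.0604 -0.0024] turn -10.88
turn/row -0.435
[[0.0144, -0.0055, 0.0006], [0.0146, -0.0049, 0.0006], [0.0148, -0.0044, 0.0006], [0.015, -0.0038, 0.0006], [0.0151, -0.0032, 0.0006]]
```

```bash
python3 -m creep '{"hand":[50,50,50,50,50],"delta_pos":[[0.014,-0.0055,0],[0.015,-0.005,0],[0.015,-0.0045,0],[0.015,-0.004,0],[0.015,-0.003,0]],"turn":[-0.435,-0.435,-0.435,-0.435,-0.435]}' 40
python3 -m creep '{"hand":[50,50,50,50,50],"delta_pos":[[0,0,0],[0,0,0],[0,0,0],[0,0,0],[0,0,0]],"turn":[0,0,0,0,0]}' 40
cat > m.py <<'E'
from h import *
c=cam('wrist');save(c,'w23');s=st();W=cloud(c);np.save('/tmp/w23.npy',W)
m=(W[...,2]>.0112)&(W[...,2]<.02)&(abs(W[...,0]-.472)<.062)&(abs(W[...,1]-.21)<.07)
p=W[m]; print(len(p),cv2.minAreaRect((p[:,:2]*1000).astype(np.float32)),np.median(p[:,2]))
# held carrier in tool frame
T=(W-np.array(s["tcp_pos"]))@rot(s["orientation"])
m=(abs(T[...,2]+.016)<.004)&(abs(T[...,0])<.06)&(abs(T[...,1])<.034)
q=T[m]; print("held top: n",len(q),"x max",np.round(np.percentile(q[:,0],[99,99.8])*1000,1),"y",np.round(np.percentile(q[q[:,0]>.015,1],[.5,99.5])*1000,1),"z",np.median(q[:,2])*1000)
E
python3 m.py
```

```text
clock: 27.78
tcp_pos: [0.4717, 0.1366, 0.1674]
orientation: [-0.0, 0.69, 0.724, 0.0]
wrist_force: [0.5, 0.3, -2.7]
finger_gap: 0.0574
clock: 28.2
tcp_pos: [0.4722, 0.1353, 0.1675]
orientation: [0.0, 0.691, 0.722, 0.0]
wrist_force: [1.1, -0.8, -1.5]
finger_gap: 0.0571
t 28.25 tcp [0.4722 0.1352 0.1675] gap 0.0575 F [-0.6  0.3 -1.1] M [-0.   -0.01 -0.  ]
R [[-0.044, 0.999, 0.0], [0.999, 0.044, -0.0], [-0.0, 0.0, -1.0]] j [ 0.12  0.19 -0.3   1.08 -0.    1.64]
1994 ((469.9591979980469, 212.6475830078125), (76.20550537109375, 100.37401580810547), 2.4805784225463867) 0.013807183550309632
held top: n 10922 x max [42.5 42.7] y [-28.7  29. ] z -15.502639018272482
```

View pics/w23.png

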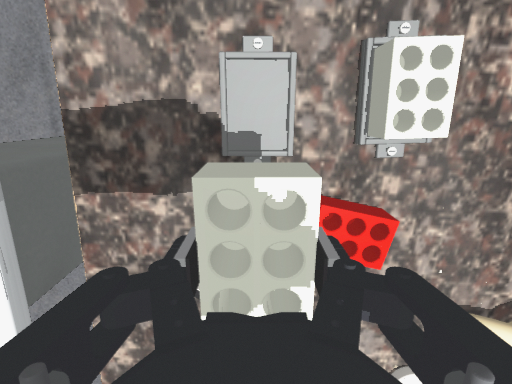

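```bash
python3 -c "
from h import *
plan(.470,.2117,.06,2.5,5)"
```

```text
cur [0.4722 0.1352 0.1675] yaw 2.52 d [-0.0022  0.0765 -0.1075] turn 0.02
turn/row 0.001
5 x [0.0191, 0.0003, 0.0269]
```

```bash
python3 -m creep '{"hand":[50,50,50,50,50],"delta_pos":[[0.025,0.0003,0.02],[0.025,0.0003,0.025],[0.02,0.0003,0.03],[0.0155,0.0003,0.03],[0.01,0.0003,0.0295]],"turn":[0,0,0,0,0]}' 40
python3 -m creep '{"hand":[50,50,50,50,50],"delta_pos":[[0,0,0],[0,0,0],[0,0,0],[0,0,0],[0,0,0]],"turn":[0,0,0,0,0]}' 40
python3 -c "
from h import *
c=cam('wrist');save(c,'w24');st();plan(.470,.2117,.036,2.5,5)
c=cam('side');cv2.imwrite('pics/s24c.png',cv2.resize(c['pixels'][130:230,180:310,::-1],None,fx=5,fy=5))"
```

```text
clock: 28.67
tcp_pos: [0.4701, 0.213, 0.0591]
orientation: [0.0, 0.691, 0.723, 0.001]
wrist_force: [0.3, 0.8, -1.4]
finger_gap: 0.0571
clock: 29.08
tcp_pos: [0.4712, 0.2118, 0.0616]
orientation: [0.001, 0.691, 0.722, 0.001]
wrist_force: [0.6, 0.8, -1.2]
finger_gap: 0.0575
t 29.13 tcp [0.471  0.2119 0.0614] gap 0.0571 F [-0.4  0.3 -0.6] M [-0.01 -0.02 -0.04]
R [[-0.044, 0.999, 0.003], [0.999, 0.044, 0.001], [0.001, 0.003, -1.0]] j [ 0.27  0.33 -0.4   0.83 -0.    1.79]
cur [0.471  0.2119 0.0614] yaw 2.52 d [-0.001  -0.0002 -0.0254] turn 0.02
turn/row 0.001
5 x [-0.0, -0.0003, 0.0063]
```

View pics/w24.png

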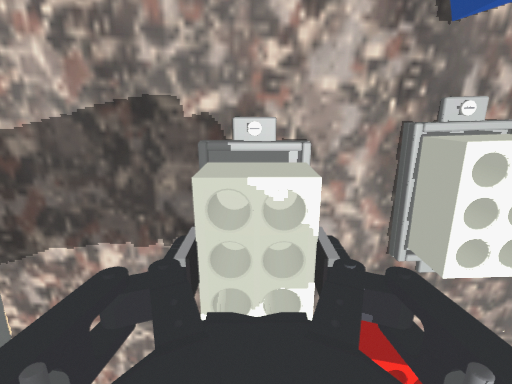

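View pics/s24c.png

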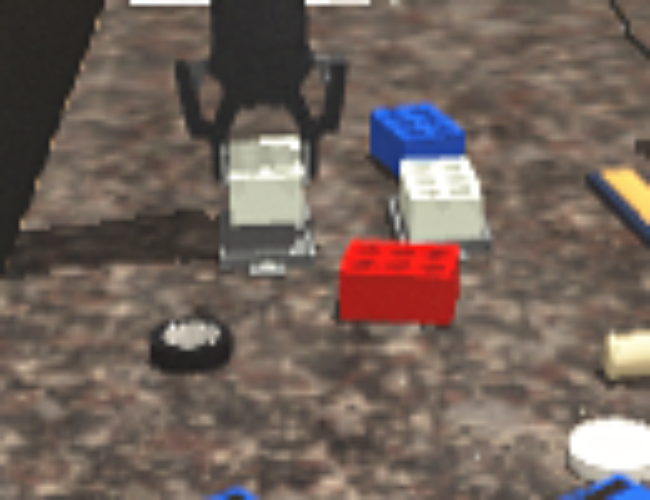

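```bash
python3 -m creep '{"hand":[50,50,50,50,50],"delta_pos":[[0,-0.0005,0.006],[0,-0.0005,0.007],[0,-0.0003,0.007],[0,0,0.007],[0,0,0.005]],"turn":[0,0,0,0,0]}' 40
python3 -m creep '{"hand":[50,50,50,50,50],"delta_pos":[[0,0,0.0008],[0,0,0.0008],[0,0,0.0008],[0,0,0],[0,0,0]],"turn":[0,0,0,0,0]}' 40
python3 -c "
from h import *
c=cam('wrist');save(c,'w25');st();plan(.470,.2117,.0325,2.5,5)
c=cam('side');cv2.imwrite('pics/s25c.png',cv2.resize(c['pixels'][130:230,180:310,::-1],None,fx=5,fy=5))"
```

```text
clock: 29.6
tcp_pos: [0.4682, 0.2119, 0.0332]
orientation: [-0.0, 0.691, 0.723, -0.001]
wrist_force: [0.0, -0.4, -0.7]
finger_gap: 0.0575
clock: 30.02
tcp_pos: [0.4691, 0.2121, 0.0325]
orientation: [0.0, 0.691, 0.723, 0.0]
wrist_force: [0.0, 0.1, -1.2]
finger_gap: 0.0572
t 30.07 tcp [0.4691 0.2121 0.0325] gap 0.0574 F [ 0.1 -0.2 -1.5] M [-0.01  0.04  0.03]
R [[-0.045, 0.999, 0.001], [0.999, 0.045, 0.0], [0.0, 0.001, -1.0]] j [ 0.27  0.36 -0.44  0.77  0.    1.79]
cur [0.4691 0.2121 0.0325] yaw 2.57 d [ 0.0009 -0.0004 -0.    ] turn 0.07
turn/row 0.003
5 x [-0.0001, 0.0002, 0.0]
```

View pics/w25.png

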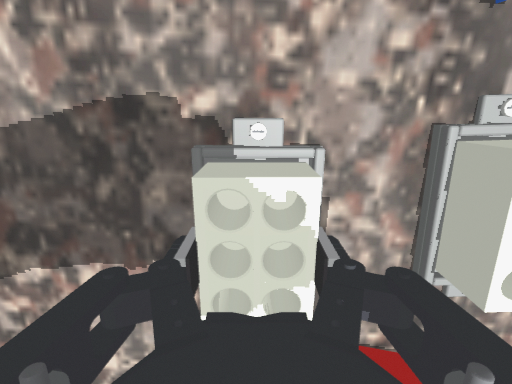

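View pics/s25c.png

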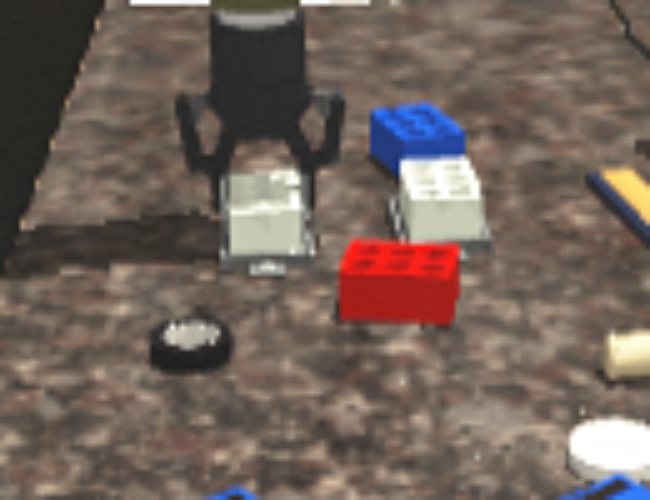

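```bash
python3 -m creep '{"hand":[50,50,50,50,50],"delta_pos":[[0,0.0007,0.0008],[0,0,0.0008],[0,0,0.0004],[0,0,0],[0,0,0]],"turn":[0,0,0,0,0]}' 40
python3 -c "
from h import *
st()"
```

```text
clock: 30.53
tcp_pos: [0.4691, 0.2122, 0.0325]
orientation: [-0.0, 0.691, 0.723, 0.0]
wrist_force: [-4.8, -1.5, 14.8]
finger_gap: 0.0572
t 30.53 tcp [0.4691 0.2122 0.0325] gap 0.0572 F [-4.8 -1.5 14.8] M [-0.26  1.46  0.01]
R [[-0.045, 0.999, 0.0], [0.999, 0.045, 0.0], [0.0, 0.0, -1.0]] j [ 0.27  0.36 -0.44  0.77  0.    1.79]
```

```bash
python3 -m creep '{"hand":[50,50,58,60,63],"delta_pos":[[0,-0.0007,-0.001],[0,0,-0.0007],[0,0,0],[0,0,0],[0,0,0]],"turn":[0,0,0,0,0]}' 20
python3 -m creep '{"hand":[66,70,74,74,74],"delta_pos":[[0,0,0],[0,0,0],[0,0,0],[0,0,-0.005],[0,0,-0.02]],"turn":[0,0,0,0,0]}'
python3 -m creep '{"hand":[74,74,74,74,74],"delta_pos":[[0,0,-0.04],[0,0,-0.04],[-0.03,0,-0.04],[-0.04,0,-0.03],[-0.04,0,0]],"turn":[0,0,0,0,0]}'
python3 -m creep '{"hand":[74,74,74,74,74],"delta_pos":[[0,0,0],[0,0,0],[0,0,0],[0,0,0],[0,0,0]],"turn":[0,0,0,0,0]}'
python3 - <<'E'
from h import *
c=cam('wrist');save(c,'w26');st();W=cloud(c)
print("top",rect(W,.47,.212,.043,.055,.06)); p=W[(W[...,2]>.043)&(W[...,2]<.055)&(np.hypot(W[...,0]-.47,W[...,1]-.212)<.045)]
A=np.c_[p[:,:2]-[.47,.212],np.ones(len(p))]; print("plane",np.round(np.linalg.lstsq(A,p[:,2],rcond=None)[0],4))
m=(W[...,2]>.0112)&(W[...,2]<.02)&(abs(W[...,0]-.472)<.062)&(abs(W[...,1]-.21)<.07)
q=W[m]; print("rim",len(q),cv2.minAreaRect((q[:,:2]*1000).astype(np.float32)),np.median(q[:,2]))
for n in ("scene","side"):
    c=cam(n);save(c,n[0]+'26');W=cloud(c)
    print(n,"top",rect(W,.47,.212,.043,.055,.06),"docked",rect(W,.61,.22,.043,.055,.06)); print("tape",rect(W,.419,.005,.010,.03,.05)); print("lid",rect(W,.70,-.163,.010,.03,.05))
E
```

```text
clock: 30.95
tcp_pos: [0.469, 0.2121, 0.0321]
orientation: [0.0, 0.691, 0.723, 0.0]
wrist_force: [-0.2, 0.1, 0.4]
finger_gap: 0.063
clock: 31.37
tcp_pos: [0.4669, 0.2115, 0.0504]
orientation: [-0.001, 0.691, 0.723, -0.002]
wrist_force: [-0.1, 0.1, -0.2]
finger_gap: 0.0741
clock: 31.78
tcp_pos: [0.4758, 0.1241, 0.1779]
orientation: [0.003, 0.69, 0.724, 0.004]
wrist_force: [1.3, 0.2, -0.7]
finger_gap: 0.0739
clock: 32.2
tcp_pos: [0.4722, 0.125, 0.1715]
orientation: [-0.001, 0.691, 0.723, -0.0]
wrist_force: [0.1, 1.0, -0.2]
finger_gap: 0.0742
t 32.25 tcp [0.4723 0.125  0.1716] gap 0.074 F [-1.1  0.   0.1] M [ 0.02 -0.   -0.02]
R [[-0.046, 0.999, -0.001], [0.999, 0.046, 0.0], [0.0, -0.001, -1.0]] j [ 0.09  0.18 -0.3   1.09  0.    1.62]
top (4045, array([469.4, 212.5]), array([58.1, 83.3]), 2.5, array([469.3, 218.4,  47.9]))
plane [-0.0007 -0.0025  0.0478]
rim 3163 ((469.9009094238281, 212.41346740722656), (76.0018081665039, 102.01319885253906), 2.426987886428833) 0.017063426562025696
scene top (254, array([468.6, 212.9]), array([59.7, 88.5]), 2.8, array([467.6, 206.4,  47.2])) docked (235, array([613.9, 231.1]), array([59.2, 89.2]), 2.2, array([614.4, 228.7,  47.1]))
tape (224, array([419.7,   9.1]), array([62.6, 57.8]), 60.9, array([419. ,   7. ,  16.9]))
lid (291, array([ 704.5, -160.1]), array([62.2, 61.5]), 0.7, array([ 702.3, -161.4,   15.2]))
side top (83, array([470.5, 208.3]), array([53.8, 82.5]), 0.6, array([472.1, 201.7,  45.4])) docked (92, array([615.6, 228.2]), array([59., 91.]), 5.6, array([616.2, 222.7,  45.2]))
tape (97, array([420.4,   4.4]), array([54.9, 57.1]), 2.1, array([419.7,  -1.9,  15.3]))
lid (156, array([ 706. , -162.2]), array([61.9, 58.3]), 61.3, array([ 705.8, -164.7,   13.6]))
```

View pics/w26.png

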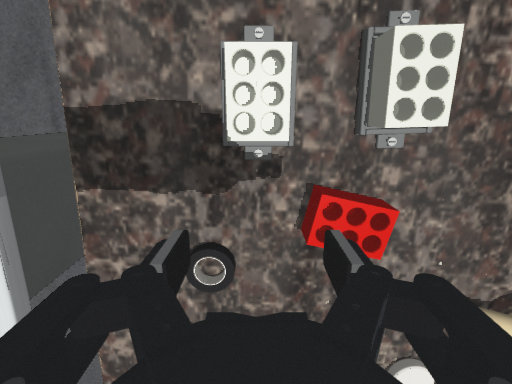

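View pics/s26.png

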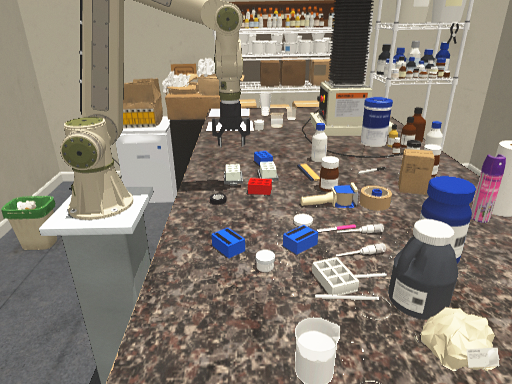

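```bash
python3 -c "
from workcell import env
print(env.hand_in())"
```

```text
the job is handed in; nothing more can be done
None
```

The carrier is turned over, seated wells up in the empty grey dock and released. I handed the job in at about 32 s of the 58 s allowed.

**How it went:**
- I gripped one end lightly, so the carrier could turn between the pads, and raised it along an arc until it stood on its end.
- I gripped it again near the underside and leaned it over the bottom edge until it lay wells up.
- I then gripped it at the centre, carried it to the dock and lowered it until it met the floor (about 15 N at the wrist). I let go and backed the arm away.

**Two things went wrong on the way:**
- At about 8 s, while I was finding how loose a grip would let the carrier turn, it slipped out and came down flat from about 17 mm. A free fall from that height stays under 0.6 m/s, below the 0.7 m/s limit, but I did not measure the actual speed.
- The first attempt to tip it from standing lifted it instead. I set it back down and gripped it nearer the edge.

**Last checks, from the wrist camera:**

| Check | Result |
|---|---|
| Well face height | 47.9 mm (48 expected) |
| Level | within 0.003 rad |
| Centre against the dock rim | within about 0.5 mm |
| Turn against the dock | about 0.1° |

- **Bystanders:** The tape and lid measured within about 2 mm of their starting positions. I saw the jar unmoved in the side picture but did not measure it.
- **Other carrier:** It looks seated in its dock in the pictures. Its measured centre shifted about 8 mm in y between the first and last readings. Those used different height bands with part of the carrier cut off, and the arm never came near it, so I take that as measurement error, though I did not confirm it separately.
- **Camera disagreement:** The side camera's coarser reading put the seated carrier about 4 mm off in y and 2.5 mm lower. It read the other carrier equally low, so I trusted the wrist camera.

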